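# Level the bakery's counter display shelf

### The arm

A 6-joint arm with a two-finger parallel gripper is mounted at the origin on the work surface. World frame = base frame: x ahead of the robot, y to its left, z up, the work surface at z = 0. Lengths are in mm, angles in rad, forces in N, time in s.
With the tool pointing down it reaches from about 300 to 775 mm from the base axis. Payload 14.6 kg.
Tool frame: the origin (TCP) lies between the finger pads; the fingertips stand 22 mm ahead of it and the grasp point (between the pads) lies 3 mm ahead of it (manip.tcp_to_tips is the distance from the TCP to the fingertips, in mm); y points along the fingers, z is the direction in which the jaws open and shut, and the axes are right-handed (so a half turn about y gives the same grasp; the last joint's range is limited). The gripper opens to 94 mm and grips with 3 to 60 N. Pads are 16 mm wide; open, the fingers measure 119 mm over their backs; the gripper's body (75 mm by 177 mm) begins 78 mm behind the grasp point.
Start: joints at [-1.398, 0.3, 1.521, -0, 1.321, -0.067], TCP at [130.623, -534.254, 201.746] pointing down, gripper open.
Joint ranges: [-3.03, 3.03], [-0.79, 2.21], [0.23, 2.52], [-1.04, 4.18], [0, 3.07], [-2.55, 2.55]. Speed limits (rad/s): [2.22, 2.22, 2.57, 3.14, 3.14, 3.14].

### API

Orientations are given as [roll, pitch, yaw] about the fixed x, y, z axes, in that order (R = Rz(yaw) Ry(pitch) Rx(roll)).
In Python, from cell import manip gives the robot as it stands.
- The arm moves only by the shell command python3 -m jog 'ROWS' [OPENING] [FORCE]. ROWS is JSON, one flat list of numbers, 6 for each row, row after row: the shift along the tool's x, y, z in mm, then the turn, a rotation vector about the tool's x, y, z in degrees. A call has 1 to 10 rows; each row is the pose to reach, as a shift and turn from the pose commanded when the call began, along the tool's axes at that moment; what a row does not reach only later rows make up. A row lasts 1/12 s, in which the tool goes at most 41.7 mm and 7.16 degrees, less where a joint would pass 70% of its speed; a pose out of reach is approached as far as the arm can. A call with a gripper value outside its range is refused whole. OPENING is the finger opening in mm, from 0 to 94, set as the call begins (- or left out, the last holds). The fingers move at their own pace and stop on an object; FORCE is the grip in N (left out, the last holds). Time passes only in rows, so rows that repeat a pose let the fingers close. It gives the time, the measured TCP pose, the force and the opening at its end, in the units of the state.
- manip.read_state(): the state, without advancing time (a new reading comes with each control period).
- manip.camera(name): name is "scene" or "top"; returns a dict with "img" (420x560x3 uint8, red, green, blue), "intrinsics" (3x3 intrinsics, pixels), "k1" (the pictures are not rectified: a ray, as slopes to the right and down, at radius r is drawn at 1 + k1 r^2 times it, then the intrinsics apply), "origin" and "orientation" of the camera in the world. Camera axes: x right, y down, z forward; pixel columns grow to the right and rows downward; lengths in mm; the calibration is good to about 2 mm. A picture is of the moment at which its call begins. There is no depth.
- manip.sign_off(): hands the job in, once; it reports no verdict.
Trained networks look in a picture, given as the dict that the camera call returned (one of the last four; its "shot" number tells which), for a name from the list of things; names that differ only in an ending like _2 or _b are one class to them, and where a whole thing is asked for, a point or a joint stands for the part that bears it (a point fixed in the world has none). Each returns a list of dicts, best first, with "score" (0 to 1); they miss things now and then, are a little off and sometimes report something else, mostly with a low value. They report only what shows in the picture. A call takes as long as a camera call. They do not tell look-alikes from the thing itself.
- manip.masks_of(thing, picture): "pixels" (420x560 bool, what is visible of it) and "xy" ([column, row] in pixels, amid what is visible of it).
- manip.tip_of(thing, picture): "xy" ([column, row] in pixels: a listed point, or the origin of a listed thing).
The state is a dict: "clock": time; "joints": joint angles; "qd": joint speeds; "effort": joint torques, N m; "eef_pos": TCP position; "eef_rot": TCP orientation; "wrist_force": force on the tool from outside, world axes, zero at the start; "moment": the same for the moment, N m; "finger_gap": finger opening in mm.
Only numpy, scipy, OpenCV 4.12 (cv2) and the standard library are available. Lean on these libraries where they do the work, as an engineer would, in place of code of your own. Each camera call takes 0.05 s, during which the arm holds its last target.

### The job

The small bread display shelf on the counter sags at its screw-foot end. First give the screw a spray: press the can's nozzle cap fully down and let it spring back up; then turn the foot's hand knob until the bubble of the spirit level lying on the shelf sits between its two lines. Last, press the level's thumb pad well down, gently, so that the level stays flat on the shelf with the bubble still between the lines, and finish while still pressing it; leave the bread, jar and scoop where they are.

Things in the scene. Friction and masses are not known exactly. Their poses are not given: they have to be found in the camera images.
- rack: Fixed stand of the display shelf; origin on the counter under the middle of the shelf. Its y axis runs along the shelf (400 mm long, 160 mm deep, wooden board, top 100 mm above the counter): the hinged end is at +y (hinge line 165 mm from the origin), the screw foot at -y (185 mm from the origin). Never moves.
- shelf_mid (a point): Point on the top face of the shelf board, 10 mm from the rack's origin towards -y; z is the board's normal. The board only hinges about its +y end; it sags at the screw foot by about half a degree to one degree at the start.
- foot_grip (a point): Grip point of the black hand knob of the screw foot, at the shelf's -y end, 36 mm above the board. The knob is an upright bar 46 mm long (along this point's x), 14 mm wide (along its y), top 10 mm above this point and 34 mm tall, on a disc 44 mm across and 12 mm thick. Turning it clockwise seen from above raises the foot end of the shelf, 2.6 mm per rad (stiff, self-locking, about 0.2 N m; it stays where left; it has 2.6 to 3.5 rad clockwise to its stop from the start).
- level: Aluminium spirit level lying loose on the shelf, 28 mm x 200 mm x 32 mm tall, long along its y and roughly along the shelf; origin at the middle of its underside. Its +y half has the vial, set in its top. Mass about 0.52 kg.
- vial_mid (a point): Top of the middle of the vial (a green tube 72 mm long), 58 mm from the level's middle towards its +y, 32 mm above its underside. Two black lines on the vial stand 10 mm each side of it; the bubble is pale and 14 mm long.
- bubble (a joint): Distance (m) of the bubble's middle from the vial's middle, positive towards the level's +y end; 0 is centred and within 0.003 it lies between the lines. It starts at 0.010 to 0.020 because the foot end is low. One rad clockwise of the knob moves it by about -0.010; it needs about 1.5 s to settle after a move.
- pad_top (a point): Centre of the top of the black rubber thumb pad in the middle of the level, 26 mm x 34 mm (long along the level's y), 42 mm above the level's underside when free. It is sprung downwards.
- pad (a joint): How far the thumb pad is pushed down (m), 0 free, 0.005 at its stop; about 1.5 N to start, 4.5 N at 0.002 and 9 N at the stop.
- can: Fixed white spray can, 45 mm across, on an 80 mm square base plate, near the foot on the robot's side; origin on the counter below its axis. A thin straw (look only) points from its nozzle towards the foot, along its +x.
- nozzle_top (a point): Centre of the top of the can's sprung white nozzle cap, 24 mm across, 146 mm above the counter when up.
- nozzle (a joint): How far the nozzle cap is pressed down (m): 0 up, 0.006 fully down, fully down takes about 6.5 N; counts as pressed from 0.004.
- loaf_a: Loose bread loaf, 170 x 75 x 75 mm, bystander; origin at the middle of its underside.
- loaf_b: Loose bread loaf, 150 x 70 x 70 mm, bystander; origin at the middle of its underside.
- simit_a: Loose bread ring, 100 mm across, 20 mm high, bystander; origin at the middle of its underside.
- simit_b: Loose bread ring, as the first, bystander.
- simit_c: Loose bread ring, as the first, bystander.
- jar: Loose amber glass jar, 60 mm across, 75 mm tall, bystander; origin at the middle of its underside.
- scoop: Loose flour scoop, 180 mm long, 32 mm high, bystander; origin at its underside near the middle.
There are look-alikes about, which are no part of the job. Leave any turquoise look-alike of the level alone. What is shaped like the can but orange is not meant.

How it is judged (in metres and radians):
On the way, in this order (a step that is already met when the one before it is completed fails the run):
1. the nozzle cap is pressed down (value of joint nozzle above 0.004 m), for 0.1 s.
2. the nozzle cap has sprung back up (value of joint nozzle below 0.001 m), for 0.1 s.
3. the knob has brought the bubble between the lines and the shelf level, the level lying untouched on the shelf (value of joint bubble between -0.003 and 0.003 m and angle between shelf_mid's own z axis and vertical below 0.004 rad and contact force between each of the arm, the fingers and level below 0.1 N and contact force between level and rack above 1 N), for 0.5 s.
At the end, for the whole second after the job is handed in: The shelf is level (within 0.004 rad), the bubble within 3 mm of the vial's middle, the level lies flat on the shelf (its underside within 4 mm of the board), and the fingers are still pressing its thumb pad more than 2 mm down with 2 to 25 N through the last second; the can's nozzle is up (value of joint bubble between -0.003 and 0.003 m and angle between shelf_mid's own z axis and vertical below 0.004 rad and value of joint pad above 0.002 m and contact force between the fingers and level between 2 and 25 N and contact force between level and rack above 4 N and z of level in the frame of shelf_mid below 0.004 m and value of joint nozzle below 0.001 m); the arm keeps its last pose, push and grip.
It fails at once if a loaf was pushed away by more than 30 mm (distance of any of loaf_a, loaf_b from where it was at the start of the episode above 0.03 m).
It fails at once if a bread ring was pushed away by more than 30 mm (distance of any of simit_a, simit_b, simit_c from where it was at the start of the episode above 0.03 m).
It fails at once if the jar or the scoop was pushed away by more than 30 mm (distance of any of jar, scoop from where it was at the start of the episode above 0.03 m).
It fails at once if the level was pressed with more than 45 N (contact force between the fingers and level above 45 N).
It also fails if it takes over 72 s, if anything falls off the work surface, if the arm or the gripper's body presses on something with over 40 N, if the wrist force passes 120 N, or if a joint passes its speed limit or range.

## Working session

There is one attempt and no reset: what is moved stays moved. The work goes in short steps, Python scripts to look and compute and a shell command to move; the robot and the scene stay as the last step left them, time stands still between calls to the robot, and variables do not carry over. Pictures are saved under pics/ and viewed, and the job is handed in when it is done.

```bash
ls; mkdir -p pics; python3 - <<'E'
from cell import manip
import cv2
s=manip.read_state();print(s)
print(manip.tcp_to_tips)
for n in("scene","top"):
    p=manip.camera(n);print(n,p["intrinsics"],p["k1"],p["origin"],p["orientation"],p["shot"])
    cv2.imwrite(f"pics/{n}0.png",p["img"][:,:,::-1])
E
```

```text
pics
{'clock': 0.0, 'joints': array([-1.39757229e+00,  3.00508862e-01,  1.52158342e+00, -1.82311546e-06,
        1.32068088e+00, -6.65864524e-02]), 'qd': array([-9.57667030e-05,  1.99228383e-04, -1.24961571e-03,  3.06076479e-04,
        1.23764784e-04, -4.83730924e-04]), 'effort': array([ 6.48979003e-04, -5.31810272e+01, -3.52744639e+01,  7.08483020e-02,
        2.43745081e-02, -1.17945287e-04]), 'eef_pos': array([ 130.59351147, -533.99906846,  201.16462475]), 'eef_rot': array([-1.57197434e+00,  7.67859703e-05, -2.90178176e+00]), 'wrist_force': array([-0.11479831, -0.77382657, -0.98596602]), 'moment': array([-0.02165487,  0.01893493, -0.04296461]), 'finger_gap': 94.10276898038117}
22.0
scene [[531.92681385   0.         286.8063136 ]
 [  0.         531.92681385 198.88867142]
 [  0.           0.           1.        ]] -0.13369255076063424 [1273.43640302 -345.32074058 1363.33321952] [-2.54629153 -0.00447919  1.18379984] 1
top [[463.91785502   0.         282.53698332]
 [  0.         463.91785502 203.8679966 ]
 [  0.           0.           1.        ]] 0.04353236070554859 [ 378.7583        9.98843721 1299.54165688] [-3.01270171 -0.00602144 -1.58199728] 2
```

View pics/scene0.png

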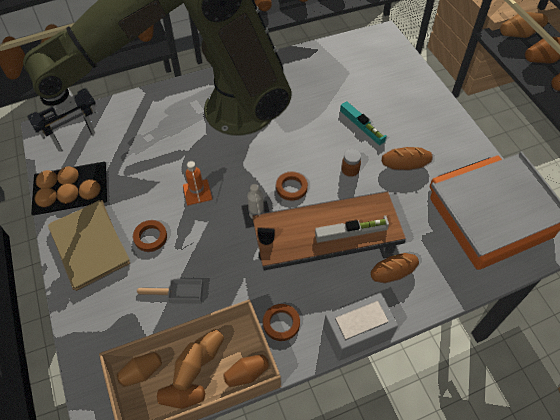

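View pics/top0.png

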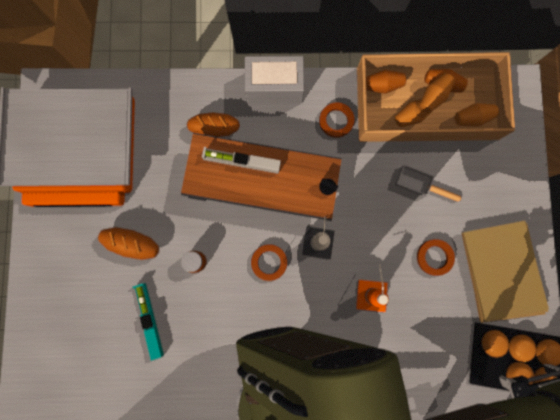

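Scene view: white can at (253,203), orange look-alike can at (196,182). The aluminium level lies on the shelf at (352,230), the turquoise one at (362,122), and the knob is at (265,237). Top view: white can (320,240), orange can (378,297), level (242,160), turquoise level (147,320), knob (328,186). I choose the white can and the aluminium level. Next I measure and check with crops.

```bash
cat > h.py <<'E'
import numpy as np, cv2
from cell import manip
from scipy.spatial.transform import Rotation as R
def ray(p,xy):
    K=p["intrinsics"];d=np.array([(xy[0]-K[0,2])/K[0,0],(xy[1]-K[1,2])/K[1,1]])
    s=d.copy()
    for _ in range(30): s=d/(1+p["k1"]*(s@s))
    v=R.from_euler('xyz',p["orientation"]).as_matrix()@np.array([s[0],s[1],1]);return np.array(p["origin"]),v/np.linalg.norm(v)
def atz(p,xy,z):
    o,v=ray(p,xy);return o+v*(z-o[2])/v[2]
def tri(rs):
    A=sum(np.eye(3)-np.outer(v,v) for o,v in rs);b=sum((np.eye(3)-np.outer(v,v))@o for o,v in rs)
    x=np.linalg.solve(A,b);return x,[np.linalg.norm(np.cross(x-o,v)) for o,v in rs]
def proj(p,X):
    M=R.from_euler('xyz',p["orientation"]).as_matrix();c=M.T@(np.array(X)-p["origin"]);s=c[:2]/c[2]
    s=s*(1+p["k1"]*(s@s));K=p["intrinsics"];return np.array([K[0,0]*s[0]+K[0,2],K[1,1]*s[1]+K[1,2]])
def crop(p,x0,y0,w,h,f,name):
    cv2.imwrite("pics/"+name,cv2.resize(p["img"][y0:y0+h,x0:x0+w,::-1],None,fx=f,fy=f,interpolation=cv2.INTER_CUBIC))
E
python3 - <<'E'
from h import *
np.set_printoptions(precision=1,suppress=True)
ps={n:manip.camera(n) for n in("scene","top")}
for t in ["nozzle_top","foot_grip","pad_top","vial_mid","shelf_mid","can","level","rack"]:
    for n in ps:
        for r in manip.tip_of(t,ps[n])[:3]: print(t,n,r["xy"],round(r["score"],2))
for t in ["bubble","foot_grip","nozzle"]:
    for n in ps:
        for r in manip.masks_of(t,ps[n])[:2]: print("mask",t,n,r["xy"],round(r["score"],2),r["pixels"].sum())
crop(ps["scene"],235,170,190,110,4,"sc1.png");crop(ps["top"],180,125,170,150,4,"tp1.png")
E
```

```text
nozzle_top scene [190.8, 161.1] 0.59
nozzle_top scene [253.5, 187.9] 0.54
nozzle_top top [196.5, 260.9] 0.62
nozzle_top top [380.6, 300.3] 0.52
nozzle_top top [321.9, 245.1] 0.47
foot_grip scene [264.7, 229.3] 0.5
foot_grip scene [393.4, 275.3] 0.46
foot_grip top [327.7, 182.8] 0.56
foot_grip top [238.2, 158.7] 0.5
foot_grip top [259.8, 180.0] 0.36
pad_top scene [353.5, 226.8] 0.57
pad_top scene [365.4, 115.4] 0.5
pad_top top [142.1, 322.1] 0.55
pad_top top [241.3, 157.3] 0.48
vial_mid scene [374.3, 131.7] 0.93
vial_mid top [139.3, 298.8] 0.88
vial_mid top [193.9, 258.5] 0.71
vial_mid top [216.1, 154.6] 0.7
shelf_mid scene [328.1, 226.5] 0.96
shelf_mid scene [150.3, 236.7] 0.68
shelf_mid top [261.7, 174.0] 0.57
can scene [197.8, 191.8] 0.88
can scene [255.8, 216.4] 0.68
can top [317.6, 242.1] 0.68
can top [373.5, 294.1] 0.68
can top [195.9, 259.7] 0.38
level scene [359.7, 125.2] 0.9
level scene [355.5, 231.7] 0.8
level scene [330.6, 242.8] 0.32
level top [240.7, 161.5] 0.92
level top [150.6, 317.1] 0.62
rack scene [329.6, 242.1] 0.66
rack top [257.4, 183.5] 0.67
mask bubble scene [279.7, 330.2] 0.36 802
mask foot_grip scene [262.4, 234.7] 0.83 244
mask foot_grip top [326.9, 186.4] 0.49 217
mask foot_grip top [243.3, 159.4] 0.36 114
mask nozzle top [322.1, 238.3] 0.6 85
mask nozzle top [240.4, 158.1] 0.4 1039
```

View pics/sc1.png

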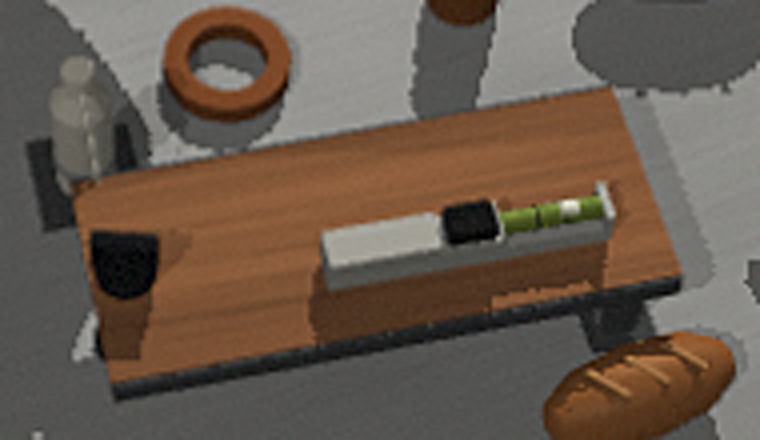

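View pics/tp1.png

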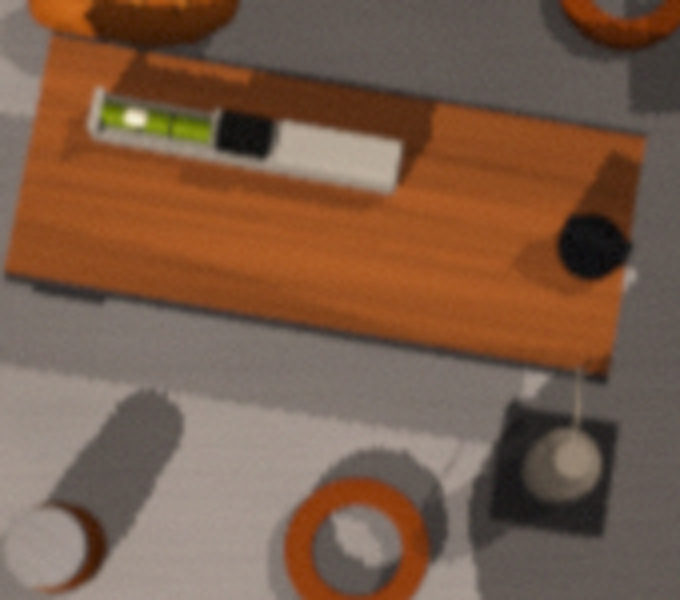

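The crops show the white can's nozzle at about scene (254,187) and top (324,239). The aluminium level's pad is at scene (353,226) and top (241.5,158.5). The bubble (pale) is right of the vial's middle, towards the hinged end. Next I triangulate and find the bar's angle with contrast enhanced.

```bash
python3 - <<'E'
from h import *
np.set_printoptions(precision=1,suppress=True)
ps={n:manip.camera(n) for n in("scene","top")}
S,T=ps["scene"],ps["top"]
for nm,a,b in [("nozzle",(254.3,187),(324,239)),("pad",(352.7,225.5),(241.2,158.5)),("knob",(266,229.3),(328,184.8)),("vialmid",(372.5,222.8),(219.3,155.3)),("bubble",(377.3,222),(213.7,154.6)),
 ("sA(hinge,far)",(388,192),(193.5,134.5+59)),("sB",(405,239),(192.8,134.5))]:
    x,e=tri([ray(S,a),ray(T,b)]);print(nm,x,np.array(e))
# shelf corners top image at z=100: foot end near robot, etc
for nm,xy,z in [("hinge+x",(192.8,134.5),100),("hinge-x",(182,193.5),100),("foot+x",(341,158.5),97),("foot-x",(332,218),97)]:
    print(nm,atz(T,xy,z))
for nm,xy,z in [("noz",(324,239),146),("knobtop",(328,184.8),145),("pad",(241.2,158.5),141),("canbase",(318.7,240.5),3),("levend+",(203.5,152.5),131),("levend-",(279.5,166.5),131)]:
    print(nm,atz(T,xy,z))
for nm,xy,z in [("noz",(254.3,187),146),("pad",(352.7,225.5),141)]: print("S",nm,atz(S,xy,z))
im=[]
for p,(x0,y0),n in [(S,(250,215),"k_s.png"),(T,(310,165),"k_t.png")]:
    c=np.clip(p["img"][y0:y0+36,x0:x0+36].astype(float)*4,0,255).astype(np.uint8)
    im.append(cv2.resize(c[:,:,::-1],None,fx=10,fy=10,interpolation=cv2.INTER_CUBIC))
cv2.imwrite("pics/knob.png",np.hstack(im))
E
```

```text
nozzle [439.6 -99.5 145.5] [1.2 1.2]
pad [649.5 107.2 129.7] [1. 1.]
knob [ 576.8 -115.2  136.9] [0.5 0.5]
vialmid [659.6 163.9 124.2] [0.7 0.7]
bubble [661.7 178.2 122.9] [0.4 0.4]
sA(hinge,far) [569.7 247.  104.5] [15.9 15.9]
sB [724.5 238.4  90.7] [0. 0.]
hinge+x [721.9 236.6 100. ]
hinge-x [564.1 262.7 100. ]
foot+x [ 654.  -155.1   97. ]
foot-x [ 496.1 -127.4   97. ]
noz [ 439.2 -100.6  146. ]
knobtop [ 575.6 -113.9  145. ]
pad [646.4 105.3 141. ]
canbase [442.6 -99.4   3. ]
levend+ [665.3 202.9 131. ]
levend- [626.9   8.  131. ]
S noz [440.5 -98.5 146. ]
S pad [655.5 104.  141. ]
```

View pics/knob.png

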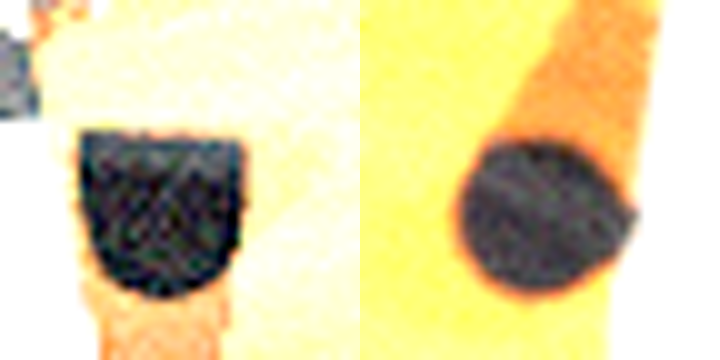

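```bash
cat > fit.py <<'E'
from h import *
from scipy.optimize import minimize
def boxpts(c,yaw,dx,dy,z0,z1):
    M=np.array([[np.cos(yaw),-np.sin(yaw)],[np.sin(yaw),np.cos(yaw)]])
    q=np.array([[a*dx/2,b*dy/2] for a in(-1,1) for b in(-1,1)])@M.T+c
    return [np.r_[p,z] for p in q for z in(z0,z1)]
def disc(c,r,z0,z1):
    t=np.linspace(0,2*np.pi,40);return [np.r_[c[0]+r*np.cos(a),c[1]+r*np.sin(a),z] for a in t for z in(z0,z1)]
UP=8
def raster(p,groups,x0,y0,w,h):
    m=np.zeros((h*UP,w*UP),np.uint8)
    for g in groups:
        q=np.array([proj(p,X) for X in g]);q=(q-[x0,y0]+0.5)*UP
        cv2.fillConvexPoly(m,cv2.convexHull(q.astype(np.float32)).astype(np.int32),1)
    return cv2.resize(m.astype(np.float32),(w,h),interpolation=cv2.INTER_AREA)
def knob(c,yaw,zb): return [boxpts(c,yaw,46,14,zb+12,zb+46),disc(c,22,zb,zb+12)]
E
python3 - <<'E'
from fit import *
np.set_printoptions(precision=2,suppress=True)
S=manip.camera("scene");T=manip.camera("top")
acc={"s":S["img"].astype(float),"t":T["img"].astype(float)}
N=5
for i in range(N-1):
    acc["s"]+=manip.camera("scene")["img"];acc["t"]+=manip.camera("top")["img"]
for k in acc: acc[k]/=N
np.savez("avg.npz",**acc)
W={"s":(S,248,213,36,36),"t":(T,308,163,36,40)}
obs={}
for k,(p,x0,y0,w,h) in W.items():
    c=acc[k][y0:y0+h,x0:x0+w]; r=c[:,:,0]  # red: wood is bright red
    obs[k]=np.clip((60-r)/30,0,1); print(k,np.percentile(r,[1,10,30,50,90]))
im=[]
for k,(p,x0,y0,w,h) in W.items():
    c=np.clip((acc[k][y0:y0+36,x0:x0+w]-10)*8,0,255).astype(np.uint8); im.append(cv2.resize(c[:,:,::-1],None,fx=11,fy=11,interpolation=cv2.INTER_CUBIC))
cv2.imwrite("pics/knob2.png",np.hstack(im))
E
```

```text
s [  3.76  12.8   78.    98.7  136.4 ]
t [ 15.4   21.8   93.28 127.   160.  ]
```

View pics/knob2.png

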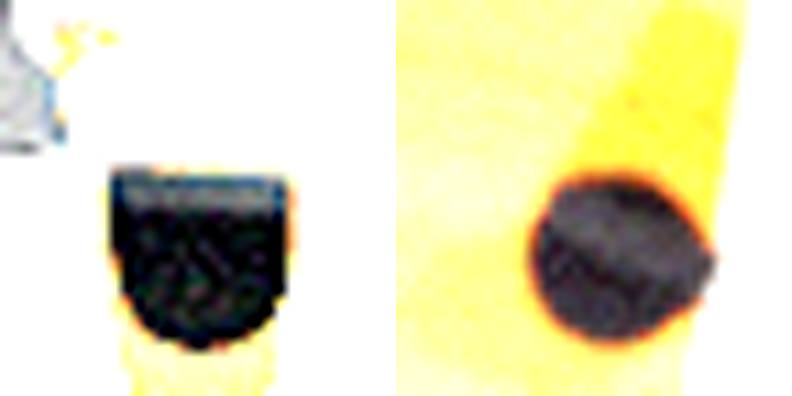

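Left (scene): the bar's lighter top band runs almost horizontally at the knob's upper rim. Right (top view): a lighter band from about (322,181.5) to (337,187), so it is tilted about 18° in the image. Now a model fit.

```bash
cat > kf.py <<'E'
from fit import *
from scipy.optimize import differential_evolution
np.set_printoptions(precision=2,suppress=True)
def fitknob(acc,S,T):
    W={"s":(S,248,213,36,36),"t":(T,308,163,36,40)}
    obs={k:np.clip((65-acc[k][y0:y0+h,x0:x0+w,0])/30,0,1) for k,(p,x0,y0,w,h) in W.items()}
    def cost(v):
        x,y,yaw,zb,sx,sy=v;e=0
        for k,(p,x0,y0,w,h) in W.items():
            q=dict(p)
            if k=="s": q["intrinsics"]=p["intrinsics"]+np.array([[0,0,sx],[0,0,sy],[0,0,0]])
            m=raster(q,knob(np.array([x,y]),yaw,zb),x0,y0,w,h)
            msk=np.ones_like(m)
            if k=="s": msk[:14,:8]=0
            e+=(((m-obs[k])**2)*msk).sum()
        return e+ (sx**2+sy**2)*1.0+((zb-94)/4)**2
    r=differential_evolution(cost,[(555,600),(-140,-95),(-np.pi/2-1.2,-np.pi/2+1.2),(86,102),(-2,2),(-2,2)],seed=1,maxiter=40,popsize=10,polish=True)
    return r
E
python3 - <<'E'
from kf import *
S=manip.camera("scene");T=manip.camera("top")
acc=np.load("avg.npz")
r=fitknob(acc,S,T);print(r.x,r.fun,np.degrees(r.x[2]))
x,y,yaw,zb=r.x[:4]
im=[]
for k,p,x0,y0 in(("s",S,248,213),("t",T,308,163)):
    c=cv2.resize(np.clip((acc[k][y0:y0+36,x0:x0+36]-10)*8,0,255).astype(np.uint8)[:,:,::-1],None,fx=11,fy=11,interpolation=cv2.INTER_CUBIC)
    q=boxpts(np.array([x,y]),yaw,46,14,zb+46,zb+46)
    for X in q: u=(proj(p,X)-[x0,y0]+.5)*11; cv2.circle(c,(int(u[0]),int(u[1])),4,(0,0,255),-1)
    im.append(c)
cv2.imwrite("pics/kfit.png",np.hstack(im))
E
```

```text
[ 579.55 -117.76   -1.97   92.5    -0.18   -0.69] 56.67758158302152 -112.9831784783768
```

View pics/kfit.png

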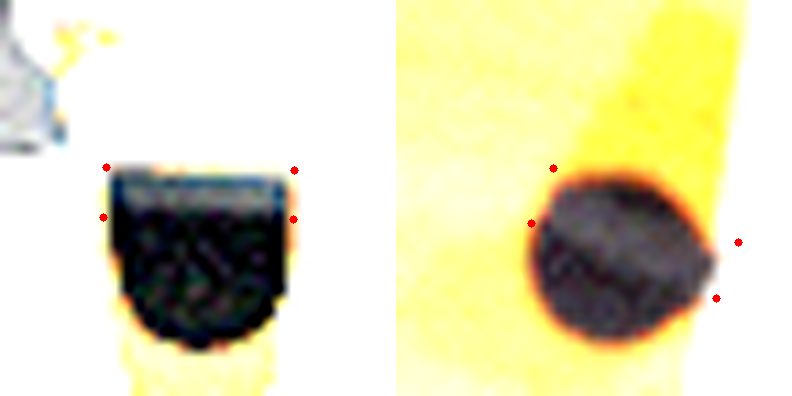

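The bar's lighter band gives an axis of about 70° (equivalently -110°), and the knob centre is about (579,-118). The board spans -210..+190 about the rack origin, which agrees with shelf_mid at -10. First move: close the fingers and travel to above the white nozzle.

```bash
cat > go.py <<'E'
import sys
from h import *
def go(x,y,z,zdeg=None):
    s=manip.read_state();M=R.from_euler('xyz',s["eef_rot"]).as_matrix()
    d=M.T@(np.array([x,y,z])-s["eef_pos"])
    # desired: tool y down, tool z at angle zdeg
    if zdeg is None: zdeg=np.degrees(np.arctan2(M[1,2],M[0,2]))
    a=np.radians(zdeg);zv=np.array([np.cos(a),np.sin(a),0]);yv=np.array([0,0,-1.]);D=np.c_[np.cross(yv,zv),yv,zv]
    rv=np.degrees(R.from_matrix(M.T@D).as_rotvec())
    print("shift",d.round(1),"turn",rv.round(1),"| zang",np.degrees(np.arctan2(M[1,2],M[0,2])).round(1),"pos",s["eef_pos"].round(1),"F",s["wrist_force"].round(1),"gap",s["finger_gap"].round(1),"t",round(s["clock"],2),"j6",s["joints"][5].round(2))
if __name__=="__main__": go(*map(float,sys.argv[1:]))
E
python3 go.py 439.5 -99.5 215 -20
```

```text
Traceback (most recent call last):
  File "go.py", line 11, in <module>
    if __name__=="__main__": go(*map(float,sys.argv[1:]))
                             ~~^^^^^^^^^^^^^^^^^^^^^^^^^^
  File "go.py", line 10, in go
    print("shift",d.round(1),"turn",rv.round(1),"| zang",np.degrees(np.arctan2(M[1,2],M[0,2])).round(1),"pos",s["eef_pos"].round(1),"F",s["wrist_force"].round(1),"gap",s["finger_gap"].round(1),"t",round(s["clock"],2),"j6",s["joints"][5].round(2))
                                                                                                                                                                        ^^^^^^^^^^^^^^^^^^^^^
AttributeError: 'float' object has no attribute 'round'
```

```bash
sed -i 's/s\["finger_gap"\].round(1)/round(s["finger_gap"],1)/' go.py; python3 go.py 439.5 -99.5 215 -20
```

```text
shift [-403.3  -13.3 -348.9] turn [  0.  -56.3  -0. ] | zang -76.3 pos [ 130.6 -534.3  201.7] F [0.1 0.7 0.4] gap 94.3 t 2.0 j6 -0.07
```

```bash
python3 -m jog '[-30,-25,-30,0,-7,0,-60,-25,-55,0,-14,0,-90,-25,-80,0,-21,0,-120,-25,-105,0,-28,0,-150,-25,-130,0,-35,0,-180,-25,-155,0,-42,0,-210,-25,-182,0,-49,0,-240,-25,-208,0,-56,0,-270,-25,-234,0,-56,0,-300,-25,-260,0,-56,0]' 0 20; python3 go.py 439.5 -99.5 215 -20
```

```text
clock: 2.83
eef_pos: [361.0, -208.7, 227.1]
eef_rot: [-1.57, -0.0, -1.924]
wrist_force: [0.4, -0.7, -0.0]
finger_gap: 30.8
shift [-129.6   12.1   35.9] turn [-0.  -0.2  0. ] | zang -20.2 pos [ 361.  -208.7  227.1] F [ 0.4 -0.7 -0. ] gap 30.8 t 2.83 j6 -0.26
```

```bash
python3 -m jog '[-32,3,9,0,0,0,-65,6,18,0,0,0,-97,9,27,0,0,0,-129.5,12,36,0,0,0,-129.5,12,36,0,0,0,-129.5,12,36,0,0,0,-129.5,12,36,0,0,0]' 0 20; python3 go.py 439.5 -99.5 172 -20; python3 - <<'E'
from h import *
S=manip.camera("scene");T=manip.camera("top")
a=cv2.resize(S["img"][150:230,210:300,::-1],None,fx=4,fy=4,interpolation=cv2.INTER_CUBIC)
b=cv2.resize(T["img"][200:280,280:370,::-1],None,fx=4,fy=4,interpolation=cv2.INTER_CUBIC)
cv2.imwrite("pics/n1.png",np.hstack([a,b]))
E
```

```text
clock: 3.42
eef_pos: [438.7, -101.7, 214.8]
eef_rot: [-1.571, -0.0, -1.924]
wrist_force: [-0.3, -0.4, -0.3]
finger_gap: 0.5
shift [-2.3 42.8  0. ] turn [ 0.  -0.2  0. ] | zang -20.2 pos [ 438.7 -101.7  214.8] F [-0.3 -0.4 -0.3] gap 0.5 t 3.42 j6 0.04
```

View pics/n1.png

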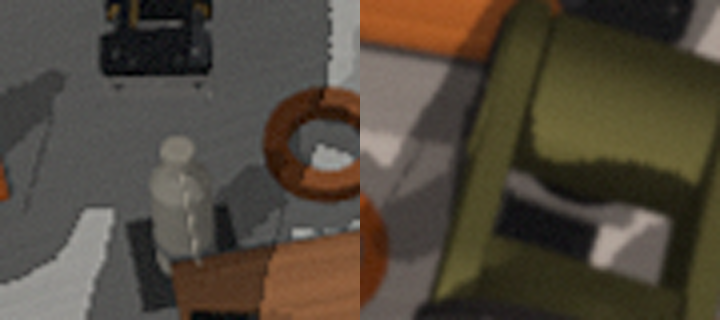

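```bash
python3 - <<'E'
from h import *
S=manip.camera("scene")
for X in [(438.7,-101.7,192.8),(438.7,-101.7,295),(439.5,-99.5,146)]: print(X,proj(S,X).round(1))
crop(S,190,90,130,130,5,"n2.png")
E
```

```text
(438.7, -101.7, 192.8) [252.2 177. ]
(438.7, -101.7, 295) [250.3 153.4]
(439.5, -99.5, 146) [253.8 186.8]
```

View pics/n2.png

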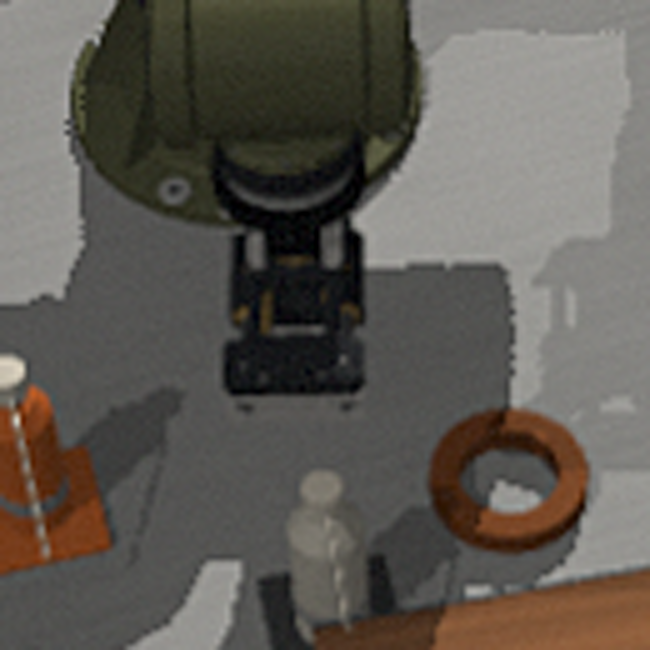

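The gripper body hides the tips from the scene camera: it overhangs about 88 mm towards the camera, so this is expected. The white nozzle is at (253.8,187), matching the projection of my estimate. Moving down in steps while watching the force.

```bash
python3 -m jog '[-1,15,0,0,0,0,-2,30,0,0,0,0,-2.3,40,0,0,0,0,-2.3,43,0,0,0,0,-2.3,43,0,0,0,0,-2.3,43,0,0,0,0]' 0 20; python3 go.py 439.5 -99.5 164 -20
```

```text
clock: 4.07
eef_pos: [439.8, -99.6, 172.3]
eef_rot: [-1.57, 0.0, -1.925]
wrist_force: [0.3, -0.1, -0.2]
finger_gap: 0.3
shift [ 0.   8.3 -0.4] turn [-0.  -0.3 -0. ] | zang -20.3 pos [439.8 -99.6 172.3] F [ 0.3 -0.1 -0.2] gap 0.3 t 4.07 j6 0.05
```

```bash
python3 -m jog '[0,3,0,0,0,0,0,5,0,0,0,0,0,6.5,0,0,0,0,0,8,0,0,0,0,0,8,0,0,0,0]' 0 20
```

```text
clock: 4.48
eef_pos: [439.6, -99.2, 163.5]
eef_rot: [-1.571, -0.0, -1.924]
wrist_force: [0.1, -0.1, -0.7]
finger_gap: 0.7
```

```bash
python3 -m jog '[0,1,0,0,0,0,0,2,0,0,0,0,0,2,0,0,0,0]' 0 20
```

```text
clock: 4.73
eef_pos: [439.7, -99.2, 161.6]
eef_rot: [-1.571, -0.0, -1.924]
wrist_force: [-0.6, 0.5, -0.1]
finger_gap: 0.6
```

```bash
python3 - <<'E'
from h import *
S=manip.camera("scene");T=manip.camera("top")
a=cv2.resize(S["img"][130:230,200:300,::-1],None,fx=4,fy=4,interpolation=cv2.INTER_CUBIC)
b=cv2.resize(T["img"][190:290,270:370,::-1],None,fx=4,fy=4,interpolation=cv2.INTER_CUBIC)
cv2.imwrite("pics/n3.png",np.hstack([a,b]))
print(manip.read_state())
E
```

```text
{'clock': 4.8333, 'joints': array([-3.03325133e-01,  1.18398436e-01,  1.83837501e+00,  3.23847955e-05,
        1.18490665e+00,  5.02923026e-02]), 'qd': array([-0.00058753, -0.00021043, -0.00210151,  0.0010671 ,  0.00018535,
       -0.0014858 ]), 'effort': array([ 1.02199607e-03, -4.03348267e+01, -3.31899655e+01,  6.93996646e-02,
        3.45982971e-04, -9.54180973e-05]), 'eef_pos': array([439.68901141, -99.25593698, 161.73629802]), 'eef_rot': array([-1.57088517e+00,  2.55682237e-05, -1.92442595e+00]), 'wrist_force': array([ 0.38335371, -0.72116754,  0.52887278]), 'moment': array([-0.03750483, -0.05887741,  0.00856667]), 'finger_gap': 0.18580546136169054}
```

View pics/n3.png

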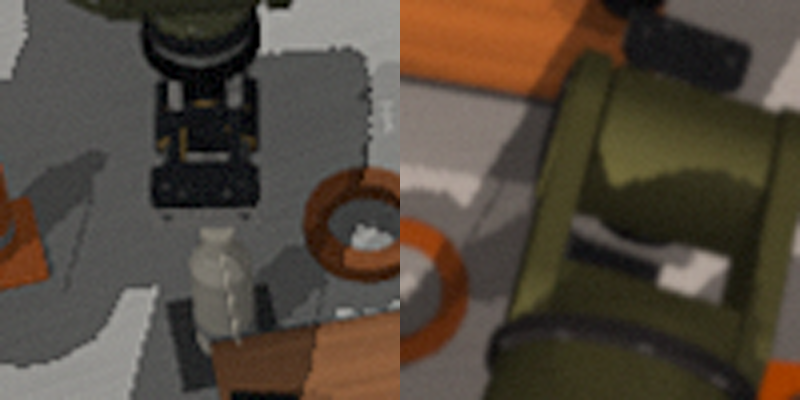

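```bash
python3 - <<'E'
from h import *
S=manip.camera("scene")
c=np.array([439.7,-99.2]);z=np.array([.94,-.342]);x=np.array([.342,.94])
for n,a,b,h in [("tip",0,0,139.7),("bodyfrontL",88,-37,236.7),("bodyfrontR",88,37,236.7),("fingL",12,-8,139.7),("fingR",12,8,139.7),("fingtop",12,0,200)]:
    print(n,(( proj(S,[*(c+a*z+b*x),h])-[200,130])*4).round())
crop(S,230,165,50,50,12,"n4.png")
E
```

```text
tip [216. 233.]
bodyfrontL [152. 259.]
bodyfrontR [267. 256.]
fingL [205. 247.]
fingR [228. 246.]
fingtop [212. 196.]
```

View pics/n4.png

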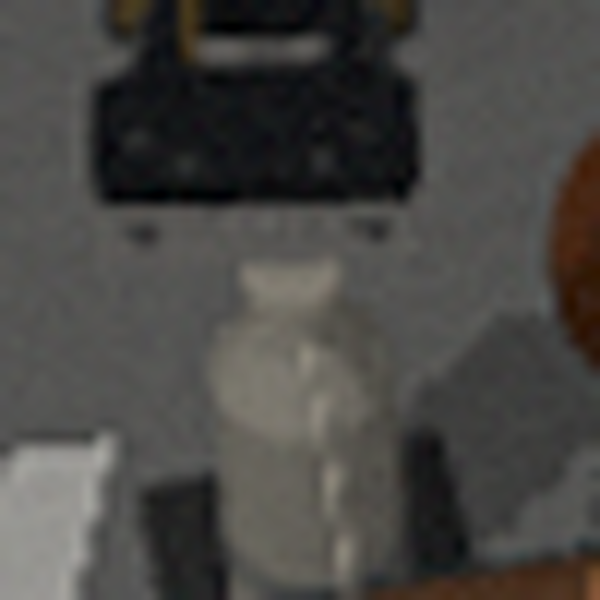

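The gray finger hardware cuts off the view of the cap, with a straight edge at row ~187, so I can't judge the press from this picture. No contact force yet, so I keep descending slowly by feel.

```bash
for i in 1; do python3 -m jog '[0,0.7,0,0,0,0,0,1.4,0,0,0,0,0,2,0,0,0,0,0,2,0,0,0,0]' 0 20; done
```

```text
clock: 5.22
eef_pos: [439.6, -99.2, 159.6]
eef_rot: [-1.571, -0.0, -1.924]
wrist_force: [0.3, 0.6, 0.2]
finger_gap: 0.7
```

```bash
python3 - <<'E'
from h import *
F=[]
for i in range(6):
    manip.camera("scene");F.append(manip.read_state()["wrist_force"])
print(np.mean(F,0),np.std(F,0))
E
```

```text
[-0.20769864 -0.28406307  0.36136829] [0.42321534 0.300746   0.26808461]
```

```bash
python3 - <<'E'
from h import *
S=manip.camera("scene")
im=cv2.imread("pics/scene0.png")
x0,y0=15,50
c=cv2.resize(im[y0:y0+100,x0:x0+100],None,fx=6,fy=6,interpolation=cv2.INTER_CUBIC)
c=np.clip(c.astype(float)*2,0,255).astype(np.uint8)
M=R.from_euler('xyz',[-1.57197434e+00,0,-2.90178176]).as_matrix();o=np.array([130.6,-534.2,201.7])
for v,col in [((0,0,0),(0,0,255)),((0,22,47),(0,255,0)),((0,22,-47),(0,255,0)),((8,22,47),(255,255,0)),((-8,22,47),(255,255,0)),((37,-75,88),(255,0,255)),((-37,-75,88),(255,0,255)),((37,-75,-88),(255,0,255)),((-37,-75,-88),(255,0,255))]:
    u=(proj(S,o+M@np.array(v))-[x0,y0]+.5)*6;cv2.circle(c,(int(u[0]),int(u[1])),4,col,-1)
cv2.imwrite("pics/g0.png",c)
E
```

```text
(no output)
```

View pics/g0.png

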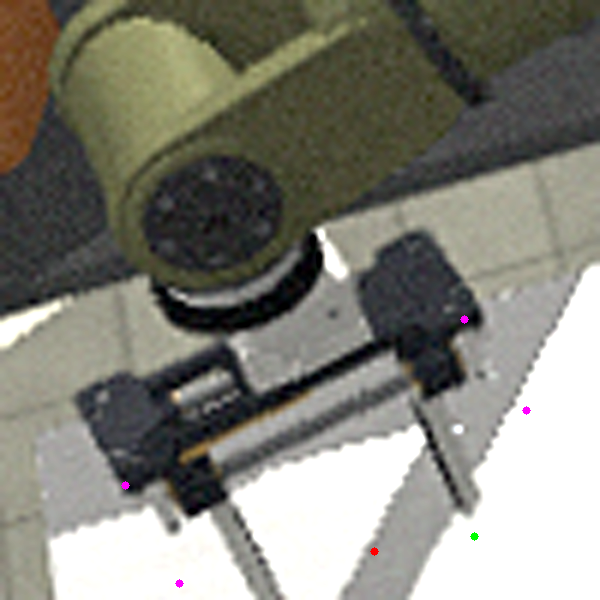

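```bash
python3 - <<'E'
from h import *
S=manip.camera("scene");T=manip.camera("top")
M=R.from_euler('xyz',[-1.57197434e+00,0,-2.90178176]).as_matrix();o=np.array([130.6,-534.2,201.7])
out=[]
for f,p,x0,y0 in(("scene0",S,40,100),("top0",T,490,350)):
    im=cv2.imread(f"pics/{f}.png")
    c=cv2.resize(im[y0:y0+60,x0:x0+60],None,fx=7,fy=7,interpolation=cv2.INTER_CUBIC)
    c=np.clip(c.astype(float)*2,0,255).astype(np.uint8)
    for v,col in [((0,22,47),(0,255,0)),((0,22,-47),(0,255,0)),((0,0,47),(0,0,255)),((0,0,-47),(0,0,255))]:
        u=(proj(p,o+M@np.array(v))-[x0,y0]+.5)*7;cv2.circle(c,(int(u[0]),int(u[1])),3,col,-1)
    out.append(c)
cv2.imwrite("pics/g1.png",np.hstack(out))
E
```

```text
(no output)
```

View pics/g1.png

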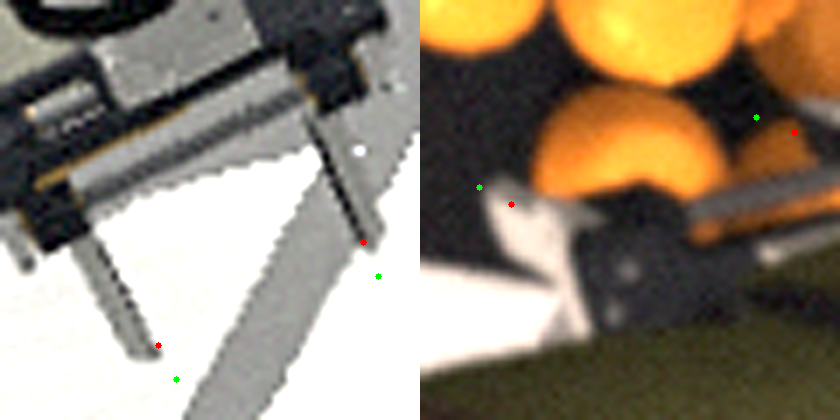

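```bash
python3 - <<'E'
from h import *
np.set_printoptions(precision=1,suppress=True)
S=manip.camera("scene");T=manip.camera("top")
x,e=tri([ray(S,(60.6,150.2)),ray(T,(499.5,375.5))]);print(x,e)
M=R.from_euler('xyz',[-1.57197434e+00,0,-2.90178176]).as_matrix();o=np.array([130.6,-534.2,201.7])
print(M.T@(x-o))
# with extremes
for a in [(59,150),(62.3,149.8)]:
  for b in [(499,375),(501,377)]:
    x,e=tri([ray(S,a),ray(T,b)]);print(M.T@(x-o),e[0])
E
```

```text
[  91.  -563.9  116. ] [np.float64(41.16455904012792), np.float64(41.16455904012798)]
[45.5 85.7 19.5]
[45.2 84.  21. ] 44.16676391861284
[50.6 87.3 23. ] 41.625022264978334
[42.2 82.7 15.9] 39.484962640611506
[47.5 85.9 17.9] 36.936494319023126
```

```bash
python3 - <<'E'
from h import *
np.set_printoptions(precision=1,suppress=True)
S=manip.camera("scene");T=manip.camera("top")
M=R.from_euler('xyz',[-1.57197434e+00,0,-2.90178176]).as_matrix();o=np.array([130.6,-534.2,201.7])
for a in [(91.5,134.8),(93.5,134)]:
  for b in [(499.5,375.5),(501,377.5)]:
    x,e=tri([ray(S,a),ray(T,b)]);print(x,M.T@(x-o),e[0])
E
```

```text
[ 124.7 -485.9  201.5] [ -5.8   0.3 -48.4] 3.477659350260701
[ 120.8 -487.9  199.1] [ -1.4   2.7 -47.3] 1.5058665214466653
[ 126.9 -481.2  206.4] [ -9.   -4.6 -52.3] 1.0858649182995581
[ 123.  -483.2  204. ] [ -4.8  -2.3 -51.3] 0.881811341987962
```

The fingertips in the start picture appear about 4 px higher in the scene view than TCP + 22 mm predicts. The real tips may stand less far ahead than stated, which would fit the missing contact. I keep descending in small steps by feel.

```bash
python3 -m jog '[0,1,0,0,0,0,0,2,0,0,0,0,0,3,0,0,0,0,0,3,0,0,0,0]' 0 20
```

```text
clock: 6.2
eef_pos: [439.6, -99.2, 156.5]
eef_rot: [-1.571, -0.0, -1.924]
wrist_force: [-0.7, -0.6, 0.2]
finger_gap: 0.3
```

```bash
python3 -m jog '[0,1,0,0,0,0,0,2,0,0,0,0,0,3,0,0,0,0,0,3,0,0,0,0]' 0 20
```

```text
clock: 6.53
eef_pos: [439.6, -99.2, 153.5]
eef_rot: [-1.571, 0.0, -1.924]
wrist_force: [0.6, -0.3, -0.4]
finger_gap: 0.1
```

```bash
python3 - <<'E'
from h import *
S=manip.camera("scene")
c=np.clip(cv2.resize(S["img"][150:220,215:295,::-1],None,fx=8,fy=8,interpolation=cv2.INTER_CUBIC).astype(float)*1.8,0,255).astype(np.uint8)
cv2.imwrite("pics/n5.png",c)
E
```

```text
(no output)
```

View pics/n5.png

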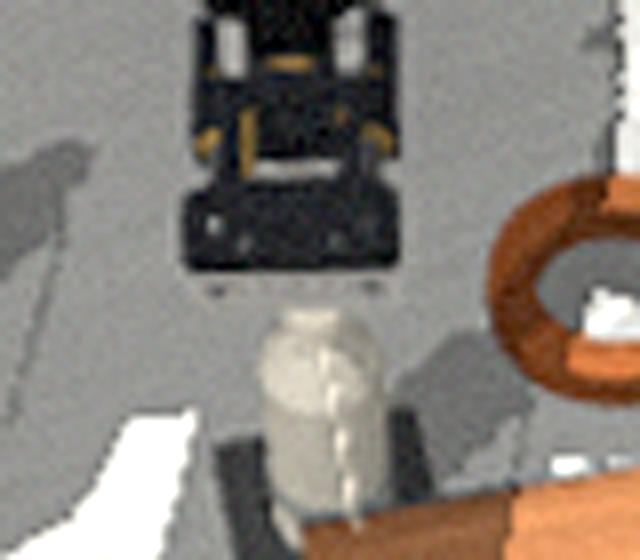

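```bash
python3 -m jog '[0,1,0,0,0,0,0,2,0,0,0,0,0,2,0,0,0,0,0,2,0,0,0,0]' 0 20
```

```text
clock: 6.92
eef_pos: [439.7, -99.3, 151.7]
eef_rot: [-1.571, -0.0, -1.924]
wrist_force: [-0.3, 1.3, 0.1]
finger_gap: 0.1
```

```bash
python3 -m jog '[0,1,0,0,0,0,0,2,0,0,0,0,0,2,0,0,0,0,0,2,0,0,0,0]' 0 20
```

```text
clock: 7.25
eef_pos: [439.7, -99.2, 149.7]
eef_rot: [-1.571, 0.0, -1.924]
wrist_force: [0.7, -0.4, -0.7]
finger_gap: 0.2
```

```bash
python3 -m jog '[0,1,0,0,0,0,0,2,0,0,0,0,0,2,0,0,0,0,0,2,0,0,0,0]' 0 20
```

```text
clock: 7.58
eef_pos: [439.7, -99.2, 147.7]
eef_rot: [-1.571, 0.0, -1.924]
wrist_force: [0.4, 0.4, 1.1]
finger_gap: 0.7
```

```bash
python3 -m jog '[0,1,0,0,0,0,0,2,0,0,0,0,0,2,0,0,0,0,0,2,0,0,0,0]' 0 20
```

```text
clock: 7.92
eef_pos: [439.7, -99.3, 145.7]
eef_rot: [-1.571, -0.0, -1.924]
wrist_force: [0.1, -0.3, 0.2]
finger_gap: 0.2
```

```bash
python3 -m jog '[0,1,0,0,0,0,0,1.5,0,0,0,0,0,1.5,0,0,0,0,0,1.5,0,0,0,0]' 0 20
```

```text
clock: 8.25
eef_pos: [439.7, -99.2, 144.2]
eef_rot: [-1.571, 0.0, -1.924]
wrist_force: [-0.6, -0.6, -0.7]
finger_gap: 0.3
```

No contact, and the view is blocked. I lift and turn the gripper a quarter turn so that the camera can see the fingers.

```bash
python3 -m jog '[0,-12,0,0,0,0,0,-25,0,0,0,0,0,-35,0,0,7,0,0,-35,0,0,14,0,0,-35,0,0,21,0,0,-35,0,0,28,0,0,-35,0,0,35,0,0,-35,0,0,42,0,0,-35,0,0,49,0,0,-35,0,0,56,0]' 0 20
python3 -m jog '[0,0,0,0,7,0,0,0,0,0,14,0,0,0,0,0,21,0,0,0,0,0,28,0,0,0,0,0,34,0,0,0,0,0,34,0,0,0,0,0,34,0]' 0 20;python3 - <<'E'
from h import *
S=manip.camera("scene");T=manip.camera("top");print(manip.read_state()["eef_pos"],manip.read_state()["eef_rot"])
c=np.clip(cv2.resize(S["img"][130:220,205:305,::-1],None,fx=7,fy=7,interpolation=cv2.INTER_CUBIC).astype(float)*1.8,0,255).astype(np.uint8)
cv2.imwrite("pics/n6.png",c)
cv2.imwrite("pics/n6t.png",T["img"][:,:,::-1])
E
```

```text
clock: 9.08
eef_pos: [439.7, -99.3, 179.3]
eef_rot: [-1.571, 0.0, -2.908]
wrist_force: [0.0, -0.8, 1.0]
finger_gap: 0.3
clock: 9.67
eef_pos: [439.7, -99.2, 179.3]
eef_rot: [-1.571, -0.0, 2.791]
wrist_force: [-0.2, -0.2, -0.2]
finger_gap: 0.2
[439.72082432 -99.26189815 179.27015415] [-1.57079330e+00  7.65779777e-05  2.79144610e+00]
```

View pics/n6.png

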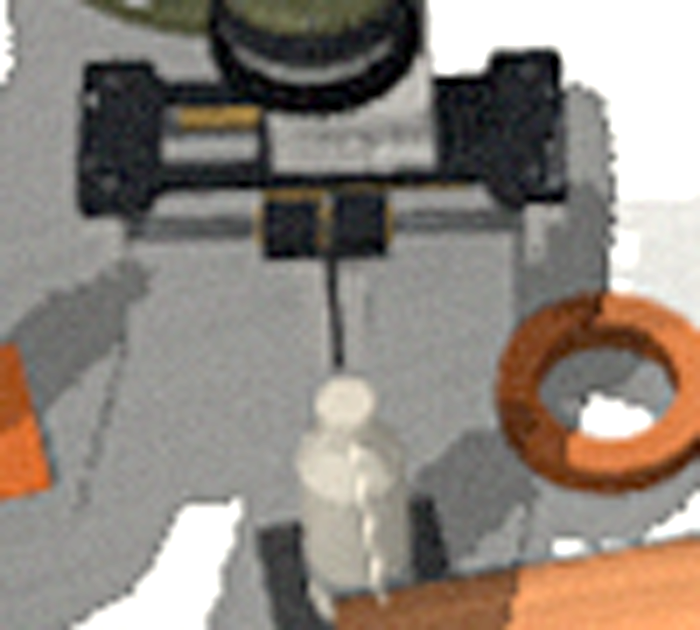

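View pics/n6t.png

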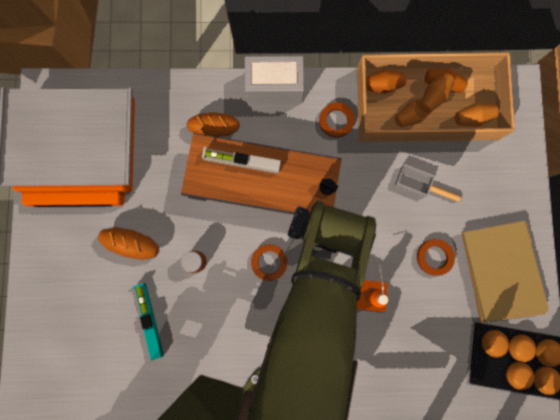

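```bash
python3 - <<'E'
from h import *
np.set_printoptions(precision=1,suppress=True)
S=manip.camera("scene");T=manip.camera("top")
s=manip.read_state();M=R.from_euler('xyz',s["eef_rot"]).as_matrix();o=s["eef_pos"]
print(M)
im=np.clip(cv2.resize(S["img"][130:220,205:305,::-1],None,fx=7,fy=7,interpolation=cv2.INTER_CUBIC).astype(float)*1.8,0,255).astype(np.uint8)
im2=np.clip(cv2.resize(T["img"][190:280,270:370,::-1],None,fx=7,fy=7,interpolation=cv2.INTER_CUBIC).astype(float)*1.8,0,255).astype(np.uint8)
for c,p,x0,y0 in((im,S,205,130),(im2,T,270,190)):
  for y,col in ((-75,(255,0,255)),(-115,(0,255,255))):
    for a in(-37.5,37.5):
      for b in(-88.5,88.5):
        u=(proj(p,o+M@np.array([a,y,b]))-[x0,y0]+.5)*7;cv2.circle(c,(int(u[0]),int(u[1])),4,col,-1)
  for a in (-8,8):
    for b in (-12.5,12.5):
        u=(proj(p,o+M@np.array([a,22,b]))-[x0,y0]+.5)*7;cv2.circle(c,(int(u[0]),int(u[1])),3,(0,255,0),-1)
        u=(proj(p,o+M@np.array([a,4,b]))-[x0,y0]+.5)*7;cv2.circle(c,(int(u[0]),int(u[1])),3,(0,0,255),-1)
cv2.imwrite("pics/n7.png",im);cv2.imwrite("pics/n7t.png",im2)
E
```

```text
[[-0.9  0.  -0.3]
 [ 0.3  0.  -0.9]
 [-0.  -1.  -0. ]]
```

View pics/n7.png

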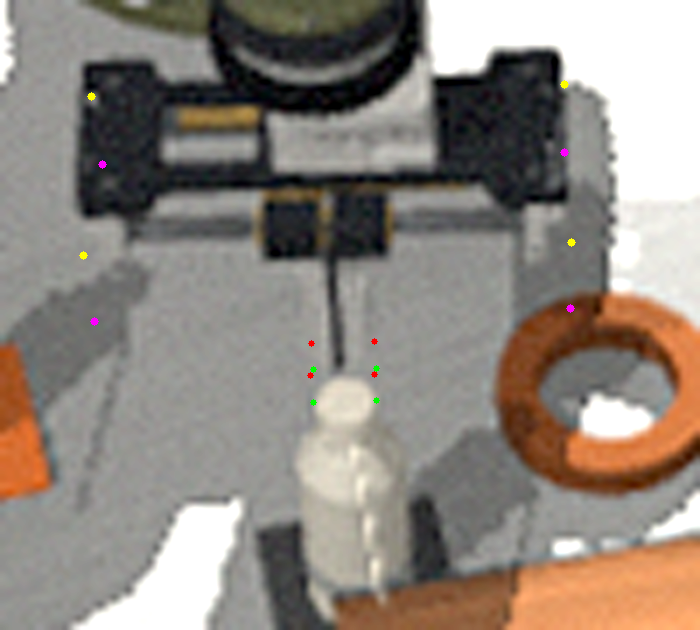

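View pics/n7t.png

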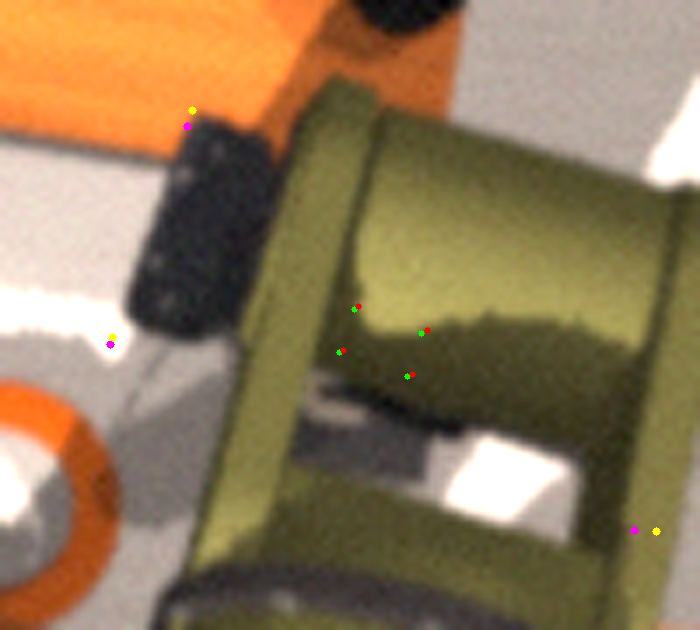

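Now the fingers are visible. The dark slit between them ends at scene (253.5,182), about 5 px above where TCP+22 mm should be, so the tips stand only a few mm beyond the TCP. The lateral position agrees. I descend again in this orientation with the view open.

```bash
python3 -m jog '[0,12,0,0,0,0,0,24,0,0,0,0,0,34,0,0,0,0,0,36,0,0,0,0,0,36,0,0,0,0]' 0 20;python3 - <<'E'
from h import *
S=manip.camera("scene")
c=np.clip(cv2.resize(S["img"][150:220,215:295,::-1],None,fx=8,fy=8,interpolation=cv2.INTER_CUBIC).astype(float)*1.8,0,255).astype(np.uint8)
cv2.imwrite("pics/n8.png",c)
E
```

```text
clock: 10.28
eef_pos: [439.5, -99.2, 142.9]
eef_rot: [-1.571, -0.001, 2.789]
wrist_force: [-0.1, -0.3, 0.4]
finger_gap: 0.1
```

View pics/n8.png

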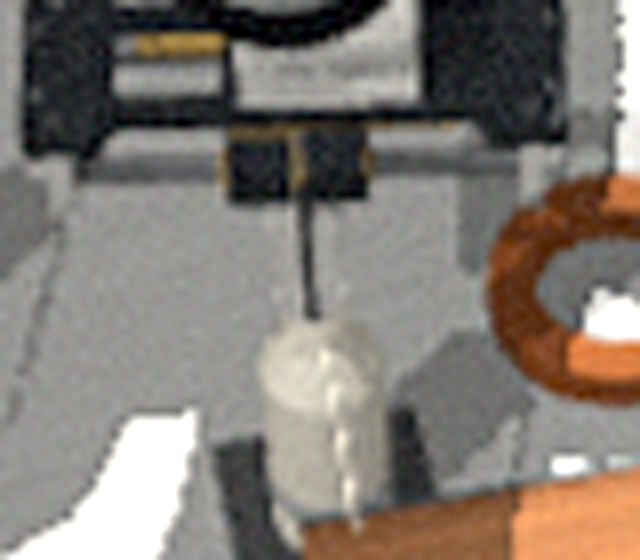

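```bash
python3 - <<'E'
from h import *
np.set_printoptions(precision=1,suppress=True)
S=manip.camera("scene")
for z in (115,121,130,140,146,150): print(z,atz(S,(253.3,189),z))
T=manip.camera("top")
c=np.clip(cv2.resize(T["img"][200:290,270:370,::-1],None,fx=7,fy=7,interpolation=cv2.INTER_CUBIC).astype(float)*1.8,0,255).astype(np.uint8)
cv2.imwrite("pics/n8t.png",c)
F=[]
for i in range(6):
    manip.camera("scene");F.append(manip.read_state()["wrist_force"])
print(np.mean(F,0),manip.read_state()["joints"])
E
```

```text
115 [424.8 -97.3 115. ]
121 [428.9 -98.5 121. ]
130 [ 435.  -100.3  130. ]
140 [ 441.8 -102.3  140. ]
146 [ 445.9 -103.5  146. ]
150 [ 448.6 -104.3  150. ]
[0.1 0.  0.2] [-0.3  0.1  1.9  0.   1.1  1.6]
```

View pics/n8t.png

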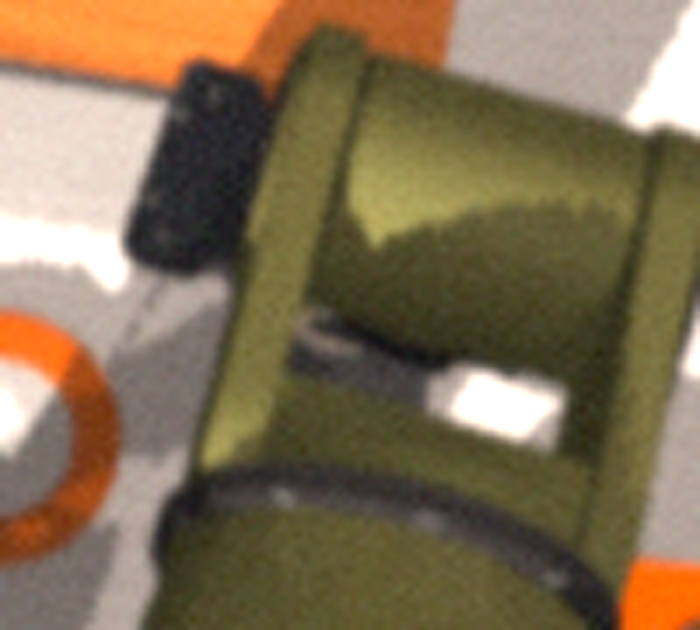

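The fingers now cover the cap in the view. Their lower edge at row ~189 corresponds to z≈146–148 at the cap, so contact is near. I continue in small steps.

```bash
python3 -m jog '[0,1,0,0,0,0,0,2,0,0,0,0,0,2,0,0,0,0,0,2,0,0,0,0]' 0 20
```

```text
clock: 11.07
eef_pos: [439.8, -99.3, 141.4]
eef_rot: [-1.571, 0.0, 2.788]
wrist_force: [1.0, 0.1, 2.4]
finger_gap: 0.4
```

```bash
python3 -m jog '[0,1,0,0,0,0,0,2,0,0,0,0,0,2,0,0,0,0,0,2,0,0,0,0]' 0 20
```

```text
clock: 11.4
eef_pos: [439.8, -99.3, 139.3]
eef_rot: [-1.571, 0.0, 2.788]
wrist_force: [1.1, -0.1, 4.0]
finger_gap: 0.5
```

```bash
python3 -m jog '[0,1,0,0,0,0,0,2,0,0,0,0,0,2,0,0,0,0,0,2,0,0,0,0]' 0 20
```

```text
clock: 11.73
eef_pos: [439.8, -99.3, 137.3]
eef_rot: [-1.571, 0.0, 2.788]
wrist_force: [-0.8, -0.4, 6.5]
finger_gap: 0.4
```

Contact: the force rises 2.4 → 4.0 → 6.5 N. The tips are therefore about 3 mm above the reported TCP z, not 22 mm below it, and I'll use that offset from here. I push 1 mm more to be sure, hold, then release.

```bash
python3 -m jog '[0,0.6,0,0,0,0,0,1.2,0,0,0,0,0,1.2,0,0,0,0,0,1.2,0,0,0,0]' 0 20
```

```text
clock: 12.07
eef_pos: [439.9, -99.3, 136.5]
eef_rot: [-1.571, 0.001, 2.788]
wrist_force: [-1.3, 0.7, 9.2]
finger_gap: 0.5
```

```bash
python3 -m jog '[0,-5,0,0,0,0,0,-15,0,0,0,0,0,-30,0,0,0,0,0,-50,0,0,0,0,0,-60,0,0,0,0]' 60 20; python3 go.py 579.5 -117.8 190 -20
python3 - <<'E'
from h import *
S=manip.camera("scene")
c=np.clip(cv2.resize(S["img"][150:220,215:295,::-1],None,fx=8,fy=8,interpolation=cv2.INTER_CUBIC).astype(float)*1.8,0,255).astype(np.uint8)
cv2.imwrite("pics/n9.png",c)
E
```

```text
clock: 12.48
eef_pos: [440.0, -99.3, 198.1]
eef_rot: [-1.571, 0.002, 2.788]
wrist_force: [-0.7, -0.8, 1.1]
finger_gap: 30.7
shift [-137.2    8.3  -31. ] turn [ -0.1 -90.3  -0.1] | zang -110.3 pos [440.  -99.3 198.1] F [-0.7 -0.8  1.1] gap 30.7 t 12.48 j6 1.62
```

View pics/n9.png

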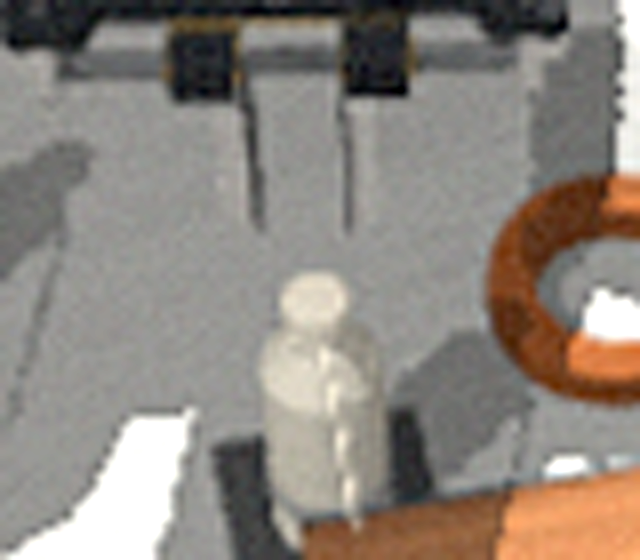

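The cap has sprung back up, at (254,187) as before. Now to the knob, turning the jaws across the bar.

```bash
python3 -m jog '[-15,0,-3,0,-7,0,-30,0,-6,0,-14,0,-45,0,-10,0,-21,0,-60,0,-13,0,-28,0,-75,0,-17,0,-35,0,-90,0,-20,0,-42,0,-105,0,-24,0,-49,0,-120,0,-27,0,-56,0,-137,0,-31,0,-63,0,-137,0,-31,0,-70,0]' 60 20
python3 -m jog '[0,0,0,0,-7,0,0,0,0,0,-14,0,0,0,0,0,-20.3,0,0,0,0,0,-20.3,0,0,0,0,0,-20.3,0]' 60 20
python3 go.py 579.5 -117.8 150 -20
python3 - <<'E'
from h import *
S=manip.camera("scene");T=manip.camera("top")
c=np.clip(cv2.resize(S["img"][170:270,215:315,::-1],None,fx=6,fy=6,interpolation=cv2.INTER_CUBIC).astype(float)*1.8,0,255).astype(np.uint8)
cv2.imwrite("pics/k1.png",c)
cv2.imwrite("pics/k1t.png",T["img"][:,:,::-1])
E
```

```text
clock: 13.37
eef_pos: [580.4, -117.7, 194.6]
eef_rot: [-1.572, -0.0, -2.267]
wrist_force: [-0.5, -0.3, 0.3]
finger_gap: 59.8
clock: 13.78
eef_pos: [578.8, -117.6, 195.4]
eef_rot: [-1.572, -0.0, -1.923]
wrist_force: [0.9, 0.2, -1.3]
finger_gap: 59.9
shift [-0.  45.4  0.8] turn [ 0.1 -0.2  0. ] | zang -20.2 pos [ 578.8 -117.6  195.4] F [ 0.9  0.2 -1.3] gap 59.9 t 13.78 j6 0.09
```

View pics/k1.png

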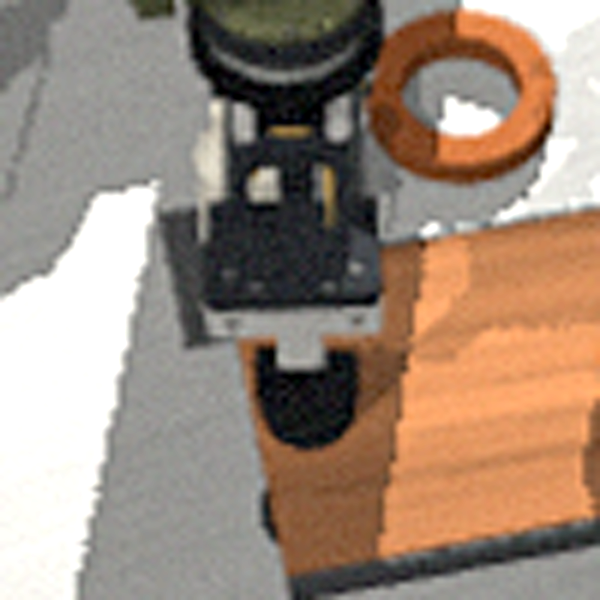

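View pics/k1t.png

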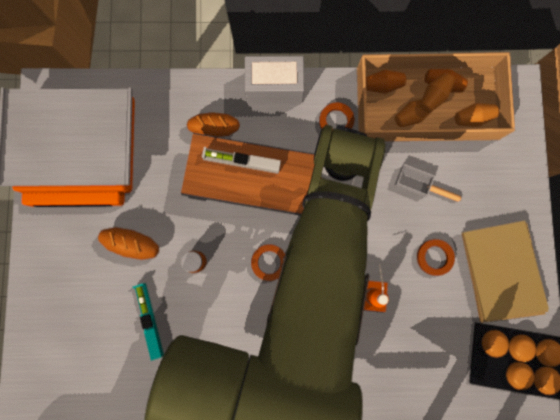

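```bash
python3 - <<'E'
from h import *
S=manip.camera("scene")
s=manip.read_state();M=R.from_euler('xyz',s["eef_rot"]).as_matrix();o=s["eef_pos"]
for y in (-3,0,22):
  for a in(-8,8):
    print(y,a,((proj(S,o+M@np.array([a,y,42]))-[215,170]+.5)*6).round(),((proj(S,o+M@np.array([a,y,30]))-[215,170]+.5)*6).round())
print(proj(S,(579.5,-117.8,130)))
E
```

```text
-3 -8 [323. 374.] [322. 350.]
-3 8 [285. 375.] [285. 351.]
0 -8 [323. 378.] [323. 354.]
0 8 [285. 379.] [285. 355.]
22 -8 [324. 404.] [324. 380.]
22 8 [287. 405.] [287. 381.]
[265.71285252 231.72048358]
```

The front finger's tip lies at (265.4,231.7), which matches a tip about 3 mm above the reported TCP. Laterally it is centred over the knob. Going down over the bar.

```bash
python3 -m jog '[0,20,0.5,0,0,0,0,40,0.8,0,0,0,0,60,0.8,0,0,0,0,70,0.8,0,0,0,0,74,0.8,0,0,0,0,77,0.8,0,0,0,0,80,0.8,0,0,0,0,82,0.8,0,0,0,0,82,0.8,0,0,0]' 60 20
python3 go.py 579.5 -117.8 111 -20
```

```text
clock: 14.68
eef_pos: [579.9, -117.9, 114.4]
eef_rot: [-1.57, 0.0, -1.919]
wrist_force: [-0.6, 0.1, 0.4]
finger_gap: 60.3
shift [-0.   3.4 -0.4] turn [-0.  0. -0.] | zang -20.0 pos [ 579.9 -117.9  114.4] F [-0.6  0.1  0.4] gap 60.3 t 14.68 j6 0.09
```

```bash
python3 -m jog '[0,0.5,0,0,0,0,0,1,0,0,0,0,0,1,0,0,0,0,0,1,0,0,0,0,0,1,0,0,0,0,0,1,0,0,0,0,0,1,0,0,0,0,0,1,0,0,0,0]' 0 15
python3 go.py 579.5 -117.8 111 -20
```

```text
clock: 15.35
eef_pos: [577.7, -117.6, 112.8]
eef_rot: [-1.577, -0.001, -1.919]
wrist_force: [-16.6, 2.7, 6.4]
finger_gap: 14.5
shift [-0.4  1.8  1.8] turn [0.3 0.  0.1] | zang -20.0 pos [ 577.7 -117.6  112.8] F [-16.6   2.7   6.4] gap 14.5 t 15.35 j6 0.09
```

Gripped: the gap is 14.5 mm, the bar's width. The side pull of -16.6 N in x shows that the knob sits ~2–3 mm nearer, so I shift the tool to ease it and firm up the grip.

```bash
python3 -m jog '[0,0,-1.5,0,0,0,0,0,-3,0,0,0,0,0,-3,0,0,0,0,0,-3,0,0,0]' 0 40
python3 go.py 579.5 -117.8 111 -20
```

```text
clock: 15.68
eef_pos: [577.5, -117.4, 112.8]
eef_rot: [-1.569, -0.0, -1.92]
wrist_force: [6.5, -4.1, -5.9]
finger_gap: 13.8
shift [-0.3  1.8  2.1] turn [-0.1  0.   0. ] | zang -20.0 pos [ 577.5 -117.4  112.8] F [ 6.5 -4.1 -5.9] gap 13.8 t 15.68 j6 0.09
```

Now measure the bubble in the top view: averaged frames and a profile along the level.

```bash
cat > bub.py <<'E'
from h import *
def avg(n,N=4):
    ps=[manip.camera(n) for _ in range(N)];p=dict(ps[0]);p["img"]=np.mean([q["img"].astype(np.float32) for q in ps],0);return p
def show(p,x0,y0,w,h,f,name,g=1.6):
    cv2.imwrite("pics/"+name,np.clip(cv2.resize(p["img"][y0:y0+h,x0:x0+w,::-1],None,fx=f,fy=f,interpolation=cv2.INTER_CUBIC)*g,0,255).astype(np.uint8))
E
python3 - <<'E'
from bub import *
T=avg("top");S=avg("scene")
show(T,195,140,95,40,8,"b1t.png",1.3);show(S,310,205,90,50,8,"b1s.png",1.3)
print(manip.read_state()["clock"])
E
```

```text
16.0833
```

View pics/b1t.png

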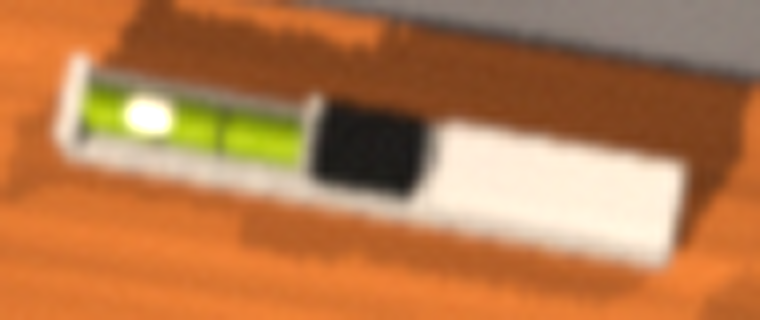

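View pics/b1s.png

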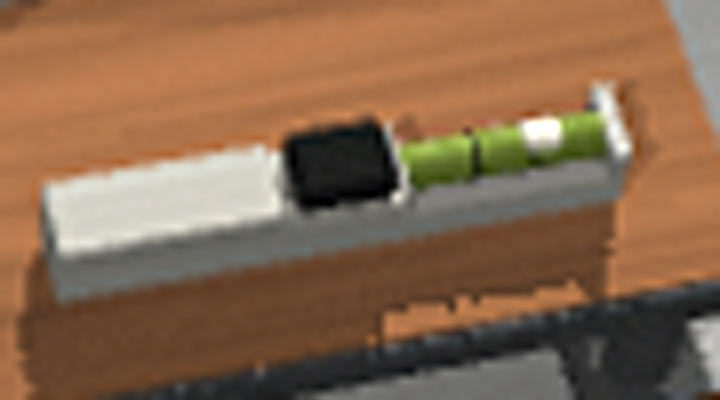

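The bubble lies 73 px (8x) from the -10 mm line at (222.5,156.6) px, which is about 23.5 mm. The bubble is therefore at about +13.5 mm, so about 1.35 rad (77°) clockwise is needed. First I turn 50°, rising with the knob.

```bash
python3 -m jog '[0,-0.2,0.4,0,5,0,0,-0.4,0.6,0,10,0,0,-0.6,0.6,0,15,0,0,-0.9,0.6,0,20,0,0,-1.1,0.6,0,25,0,0,-1.3,0.6,0,30,0,0,-1.6,0.6,0,35,0,0,-1.8,0.6,0,40,0,0,-2,0.6,0,45,0,0,-2.2,0.6,0,50,0]' 0 45
python3 go.py 577.5 -117.4 113 -20; python3 -c "
from h import *;print(manip.read_state()['moment'])"
```

```text
clock: 16.92
eef_pos: [577.3, -116.8, 115.2]
eef_rot: [-1.571, -0.0, -2.796]
wrist_force: [-1.2, 2.2, 2.2]
finger_gap: 13.7
shift [-0.   2.2  0.6] turn [  0.  -50.2   0. ] | zang -70.2 pos [ 577.3 -116.8  115.2] F [-1.2  2.2  2.2] gap 13.7 t 16.92 j6 0.96
[0.47498336 0.67714756 0.22869969]
```

```bash
python3 -m jog '[0,-0.2,0,0,5,0,0,-0.4,0,0,10,0,0,-0.6,0,0,15,0,0,-0.9,0,0,20,0,0,-0.9,0,0,20,0,0,-0.9,0,0,20,0,0,-0.9,0,0,20,0,0,-0.9,0,0,20,0,0,-0.9,0,0,20,0,0,-0.9,0,0,20,0]' 0 45
python3 -m jog '[0,0,0,0,0,0,0,0,0,0,0,0,0,0,0,0,0,0,0,0,0,0,0,0,0,0,0,0,0,0,0,0,0,0,0,0,0,0,0,0,0,0,0,0,0,0,0,0,0,0,0,0,0,0]' 0 45
python3 - <<'E'
from bub import *
T=avg("top");S=avg("scene")
show(T,195,140,95,40,8,"b2t.png",1.3);show(S,310,205,90,50,8,"b2s.png",1.3)
print(manip.read_state()["clock"])
E
```

```text
clock: 17.75
eef_pos: [577.2, -116.5, 116.1]
eef_rot: [-1.572, -0.001, -3.137]
wrist_force: [-2.0, 4.6, 3.4]
finger_gap: 13.8
clock: 18.5
eef_pos: [577.2, -116.5, 116.1]
eef_rot: [-1.572, -0.001, -3.137]
wrist_force: [-2.8, 5.2, 3.1]
finger_gap: 13.7
18.9
```

View pics/b2t.png

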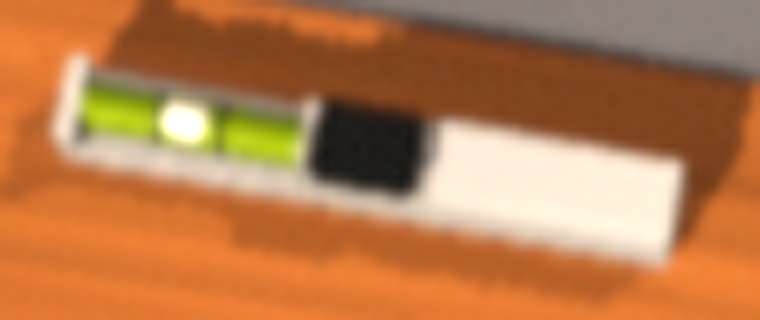

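View pics/b2s.png

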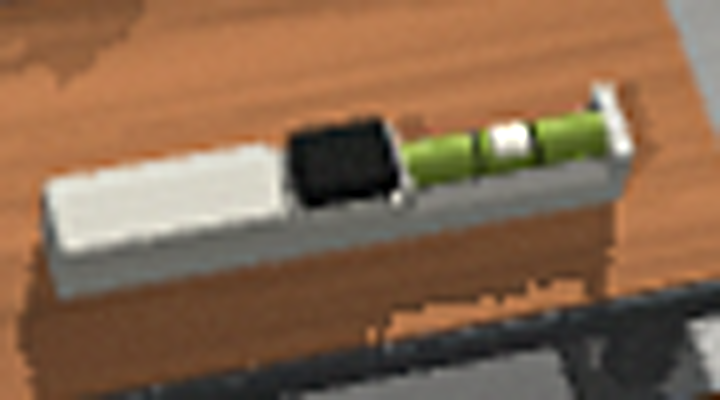

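The bubble now lies between the lines: in the scene the lines are at 475 and 535 (8x), with the bubble at 510. That is about +1.3 mm off centre, so I turn 8° more.

```bash
python3 -m jog '[0,-0.2,0,0,4,0,0,-0.3,0,0,8,0,0,-0.3,0,0,8,0,0,-0.3,0,0,8,0,0,-0.3,0,0,8,0,0,-0.3,0,0,8,0,0,-0.3,0,0,8,0,0,-0.3,0,0,8,0,0,-0.3,0,0,8,0,0,-0.3,0,0,8,0]' 0 45
python3 -m jog '[0,0,0,0,0,0,0,0,0,0,0,0,0,0,0,0,0,0,0,0,0,0,0,0,0,0,0,0,0,0,0,0,0,0,0,0,0,0,0,0,0,0,0,0,0,0,0,0,0,0,0,0,0,0]' 94 10
cat > prof.py <<'E'
from bub import *
from scipy.ndimage import map_coordinates
def prof(p,a,b,tag):
    # profile along a->b (pixels), averaged over +-1.5px across
    a=np.array(a,float);b=np.array(b,float);L=np.linalg.norm(b-a);u=(b-a)/L;n=np.array([-u[1],u[0]])
    t=np.arange(0,L,.1);v=0
    for k in np.arange(-1.5,1.6,.5):
        q=a+np.outer(t,u)+k*n;v=v+np.array([map_coordinates(p["img"][:,:,c],[q[:,1],q[:,0]],order=1) for c in range(3)])
    v/=7
    blue=v[2]; w=np.clip(blue-(blue.min()+blue.max())/2,0,None);m=(t*w).sum()/w.sum()
    g=v[1];i=np.arange(len(t));mn=[k for k in range(8,len(t)-8) if g[k]==g[k-8:k+9].min() and g[k]<np.median(g)*.85]
    print(tag,"bubble",a+u*m,"t",round(m,2),"lines t",[round(t[k],2) for k in mn],[round(g[k]) for k in mn],"L",round(L,1))
E
python3 - <<'E'
from prof import *
T=avg("top");S=avg("scene")
show(T,195,140,95,40,8,"b3t.png",1.3);show(S,310,205,90,50,8,"b3s.png",1.3)
prof(T,(205.5,153),(232.5,157.7),"top");prof(S,(361,225),(385.3,221),"scene")
print(manip.read_state()["clock"],manip.read_state()["finger_gap"])
E
```

```text
clock: 19.73
eef_pos: [577.2, -116.4, 116.5]
eef_rot: [-1.572, -0.001, 3.006]
wrist_force: [-3.2, 5.6, 4.6]
finger_gap: 13.7
clock: 20.48
eef_pos: [577.5, -117.1, 116.4]
eef_rot: [-1.571, -0.0, 3.003]
wrist_force: [0.3, -0.2, -0.5]
finger_gap: 70.4
top bubble [217.93108447 155.16392952] t 12.62 lines t [np.float64(16.9)] [116] L 27.4
scene bubble [373.14932203 223.0001116 ] t 12.31 lines t [np.float64(8.3), np.float64(15.4)] [66, 52] L 24.6
20.8833 93.68203666232316
```

View pics/b3t.png

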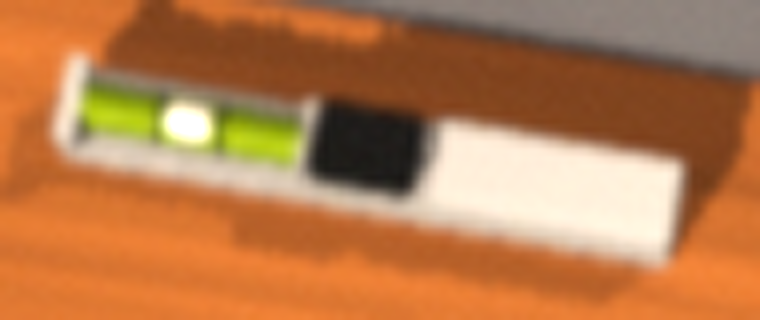

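View pics/b3s.png

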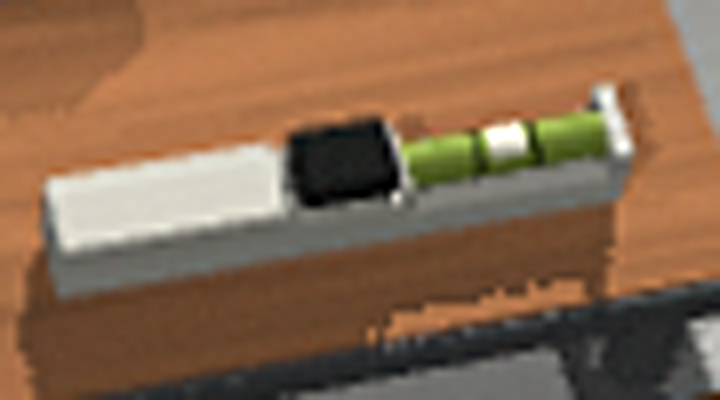

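The bubble is at about +1.0 mm, in the lines (top +0.9, scene +1.3). The jaws are still around the bar, so I re-grip and trim 6° for margin.

```bash
python3 -m jog '[0,0,0,0,0,0,0,0,0,0,0,0,0,0,0,0,0,0,0,0,0,0,0,0,0,0,0,0,0,0,0,0,0,0,0,0,0,0,0,0,0,0,0,0,0,0,0,0,0,0,0,0,0,0,0,0,0,0,0,0]' 0 45
python3 -m jog '[0,-0.1,0,0,3,0,0,-0.3,0,0,6,0,0,-0.3,0,0,6,0,0,-0.3,0,0,6,0]' 0 45
```

```text
clock: 21.72
eef_pos: [577.5, -117.1, 116.5]
eef_rot: [-1.571, 0.0, 3.003]
wrist_force: [-0.5, -0.6, -0.5]
finger_gap: 30.5
clock: 22.05
eef_pos: [577.6, -116.4, 116.9]
eef_rot: [-1.572, -0.0, 2.899]
wrist_force: [1.7, 4.9, 2.0]
finger_gap: 14.0
```

```bash
python3 -m jog '[0,0,0,0,0,0,0,0,0,0,0,0,0,0,0,0,0,0,0,0,0,0,0,0,0,0,0,0,0,0,0,0,0,0,0,0]' 60 10
python3 -m jog '[0,-8,0,0,0,0,0,-20,0,0,0,0,0,-40,0,0,0,0,0,-65,0,0,0,0,0,-90,0,0,0,0,0,-110,0,0,0,0,0,-110,0,0,0,0,0,-110,0,0,0,0]' 60 10
python3 - <<'E'
from prof import *
T=avg("top");S=avg("scene")
show(S,310,205,90,50,8,"b4s.png",1.3)
prof(T,(205.5,153),(232.5,157.7),"top");prof(S,(361,225),(385.3,221),"scene")
print(manip.read_state()["clock"],manip.read_state()["finger_gap"])
cv2.imwrite("pics/b4.png",S["img"][:,:,::-1])
E
```

```text
clock: 22.55
eef_pos: [577.4, -117.2, 116.7]
eef_rot: [-1.571, -0.0, 2.898]
wrist_force: [0.3, 0.9, -0.9]
finger_gap: 50.7
clock: 23.22
eef_pos: [577.8, -117.2, 228.5]
eef_rot: [-1.571, 0.003, 2.898]
wrist_force: [0.3, 0.3, -0.6]
finger_gap: 59.8
top bubble [218.09072654 155.19171906] t 12.78 lines t [np.float64(16.9)] [112] L 27.4
scene bubble [372.94284269 223.03409997] t 12.1 lines t [np.float64(8.3), np.float64(15.4)] [58, 57] L 24.6
23.6167 60.16122077762794[ WARN:0@5.614] global loadsave.cpp:1063 imwrite_ Unsupported depth image for selected encoder is fallbacked to CV_8U.
```

View pics/b4s.png

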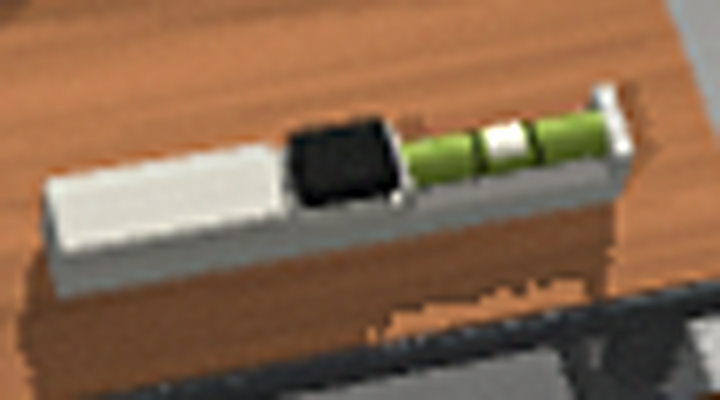

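View pics/b4.png

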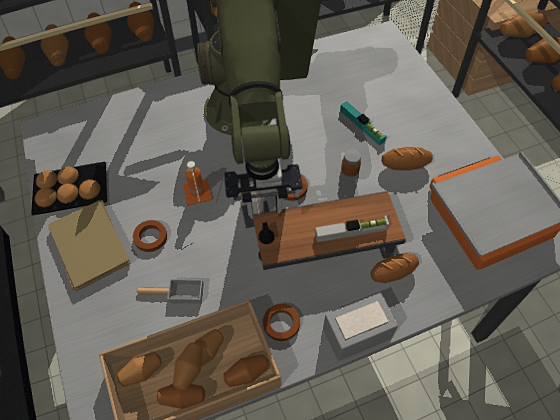

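The bubble is now at about +0.5 mm, and the knob bar has turned. The level is undisturbed. Next I verify the pad's position by projecting the pad's box into both pictures.

```bash
python3 - <<'E'
from fit import *
from bub import *
from scipy.optimize import minimize
np.set_printoptions(precision=1,suppress=True)
T=avg("top");S=avg("scene")
for p,n,(x0,y0,w,h) in((T,"top",(225,145,32,28)),(S,"scene",(338,212,30,28))):
    r=p["img"][y0:y0+h,x0:x0+w,0]
    obs=np.clip((75-r)/40,0,1)
    def cost(v):
        m=raster(p,[boxpts(np.array(v[:2]),np.radians(-11.1),26,34,132,142)],x0,y0,w,h)
        return ((m-obs)**2).sum()
    best=min((minimize(cost,[646+a,105+b],method="Nelder-Mead",options=dict(initial_simplex=[[646+a,105+b],[652+a,105+b],[646+a,111+b]])) for a in(-6,0,6) for b in(-6,0,6)),key=lambda q:q.fun)
    print(n,best.x,best.fun,obs.sum(),cost([646.1,105.4]))
E
python3 go.py 646 105.5 180 -110
```

```text
top [649.5 107.1] 15.33033275604248 119.950005 33.160805
scene [652.  104.8] 8.481338500976562 130.41875 48.318935
shift [ -12.8   46.7 -232.5] turn [0. 6. 0.] | zang -104.0 pos [ 577.4 -117.1  226.7] F [-0.2  0.8 -0.2] gap 59.8 t 24.02 j6 1.55
```

The pad centre is about (649.5,107) in top and (652,105) in scene. The knob contact showed these fits read ~2 mm high in x, so I aim at (648,106). Moving over with fingers closed, jaws along the level.

```bash
python3 go.py 648 106 180 -101; python3 -m jog '[-2,0,-25,0,-1,0,-4,0,-55,0,-2,0,-6,0,-90,0,-3,0,-9,0,-125,0,-3,0,-12,0,-160,0,-3,0,-14,0,-195,0,-3,0,-14.5,10,-220,0,-3,0,-14.5,25,-233.5,0,-3,0,-14.5,46,-233.5,0,-3,0,-14.5,46,-233.5,0,-3,0]' 0 15
python3 -m jog '[0,0,0,0,0,0,0,0,0,0,0,0,0,0,0,0,0,0]' 0 15; python3 go.py 648 106 145 -101
```

```text
shift [ -14.7   46.7 -233.5] turn [ 0. -3.  0.] | zang -104.0 pos [ 577.4 -117.1  226.7] F [-0.2  0.8 -0.2] gap 59.8 t 24.02 j6 1.55
clock: 24.85
eef_pos: [646.2, 106.1, 175.5]
eef_rot: [-1.569, -0.007, 2.951]
wrist_force: [-1.0, 0.0, -1.1]
finger_gap: 0.1
clock: 25.1
eef_pos: [648.3, 105.2, 182.2]
eef_rot: [-1.571, 0.002, 2.949]
wrist_force: [-0.4, 0.3, 0.2]
finger_gap: 0.8
shift [ 0.5 37.2 -0.7] turn [ 0.  -0.  -0.1] | zang -101.0 pos [648.3 105.2 182.2] F [-0.4  0.3  0.2] gap 0.8 t 25.1 j6 1.87
```

```bash
python3 -m jog '[0.5,12,-0.7,0,0,0,0.5,24,-0.7,0,0,0,0.5,32,-0.7,0,0,0,0.5,36,-0.7,0,0,0,0.5,38,-0.7,0,0,0,0.5,38,-0.7,0,0,0]' 0 15;python3 go.py 648 106 135 -101
python3 - <<'E'
from bub import *
S=manip.camera("scene");T=manip.camera("top")
S["img"]=S["img"].astype(float);T["img"]=T["img"].astype(float)
show(S,305,170,100,75,7,"p1s.png",1.4);show(T,190,120,110,70,6,"p1t.png",1.4)
E
```

```text
clock: 25.6
eef_pos: [647.3, 106.8, 142.1]
eef_rot: [-1.571, -0.001, 2.95]
wrist_force: [0.2, -0.2, -0.0]
finger_gap: 0.4
shift [-0.8  7.1  0.6] turn [-0.  0.  0.] | zang -101.0 pos [647.3 106.8 142.1] F [ 0.2 -0.2 -0. ] gap 0.4 t 25.6 j6 1.87
```

View pics/p1s.png

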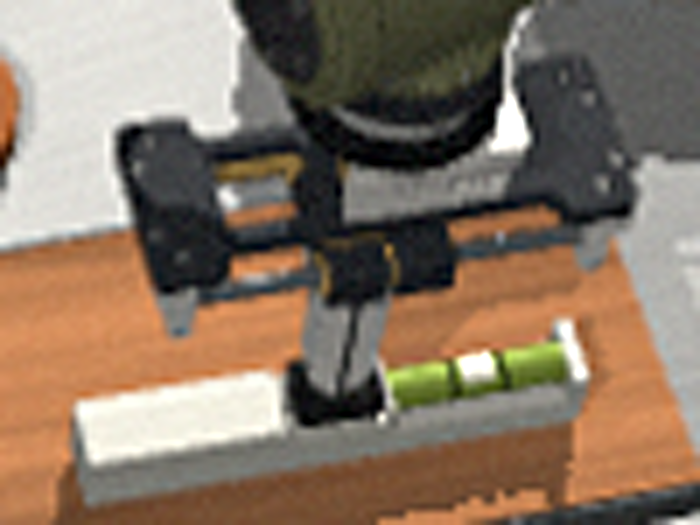

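View pics/p1t.png

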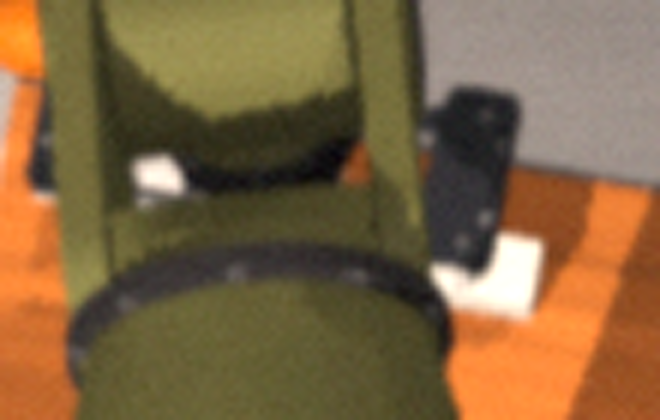

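The fingers stand over the pad: finger bottom at 310–382, pad at 288–387 (7x), about 1–2 mm towards +y. The bubble is still between the lines. Pressing down gently in steps.

```bash
python3 -m jog '[-0.5,1,1,0,0,0,-0.5,2,2,0,0,0,-0.5,3,2,0,0,0,-0.5,4,2,0,0,0,-0.5,4,2,0,0,0]' 0 15
```

```text
clock: 26.12
eef_pos: [647.6, 104.7, 138.7]
eef_rot: [-1.571, 0.0, 2.95]
wrist_force: [-0.5, -0.9, 1.2]
finger_gap: 0.4
```

```bash
python3 -m jog '[0,0.7,0,0,0,0,0,1.4,0,0,0,0,0,1.4,0,0,0,0,0,1.4,0,0,0,0]' 0 15; python3 -c "
from h import *;print(manip.read_state()['wrist_force'])"
```

```text
clock: 26.45
eef_pos: [647.7, 104.7, 137.6]
eef_rot: [-1.571, 0.0, 2.95]
wrist_force: [-0.1, -0.7, 3.2]
finger_gap: 0.2
[-0.09094177 -0.67118077  3.16952387]
```

```bash
python3 -m jog '[0,0.7,0,0,0,0,0,1.4,0,0,0,0,0,1.4,0,0,0,0,0,1.4,0,0,0,0]' 0 15
```

```text
clock: 26.78
eef_pos: [647.7, 104.7, 136.1]
eef_rot: [-1.571, 0.0, 2.95]
wrist_force: [0.4, -2.1, 4.9]
finger_gap: 0.8
```

```bash
python3 -m jog '[0,0.7,0,0,0,0,0,1.2,0,0,0,0,0,1.2,0,0,0,0,0,1.2,0,0,0,0]' 0 15
```

```text
clock: 27.12
eef_pos: [647.7, 104.7, 135.2]
eef_rot: [-1.571, 0.0, 2.95]
wrist_force: [-2.1, -1.5, 7.0]
finger_gap: -0.0
```

```bash
python3 -m jog '[0,0.2,0,0,0,0,0,0.3,0,0,0,0,0,0.3,0,0,0,0,0,0.3,0,0,0,0,0,0.3,0,0,0,0,0,0.3,0,0,0,0,0,0.3,0,0,0,0,0,0.3,0,0,0,0,0,0.3,0,0,0,0,0,0.3,0,0,0,0]' 0 15
python3 -m jog '[0,0,0,0,0,0,0,0,0,0,0,0,0,0,0,0,0,0,0,0,0,0,0,0,0,0,0,0,0,0,0,0,0,0,0,0]' 0 15
python3 - <<'E'
from prof import *
F=[]
ps=[]
for i in range(6):
    ps.append(manip.camera("scene"));F.append(manip.read_state()["wrist_force"])
S=dict(ps[0]);S["img"]=np.mean([q["img"].astype(np.float32) for q in ps],0)
print(np.mean(F,0),manip.read_state()["eef_pos"],manip.read_state()["clock"])
show(S,305,170,100,75,7,"p2s.png",1.4)
prof(S,(361,225),(385.3,221),"scene")
T=manip.camera("top")
cv2.imwrite("pics/fs.png",S["img"][:,:,::-1].astype(np.uint8))
E
```

```text
clock: 27.95
eef_pos: [647.7, 104.7, 135.0]
eef_rot: [-1.571, 0.001, 2.95]
wrist_force: [-2.2, -1.7, 6.8]
finger_gap: 0.8
clock: 28.45
eef_pos: [647.7, 104.7, 134.9]
eef_rot: [-1.571, 0.001, 2.95]
wrist_force: [-3.3, -1.4, 7.3]
finger_gap: 0.5
[-1.77424038 -1.43747343  6.8801515 ] [647.71599015 104.71620106 134.9357211 ] 28.75
scene bubble [372.94643901 223.03350798] t 12.11 lines t [np.float64(8.3), np.float64(15.4)] [61, 60] L 24.6
```

View pics/p2s.png

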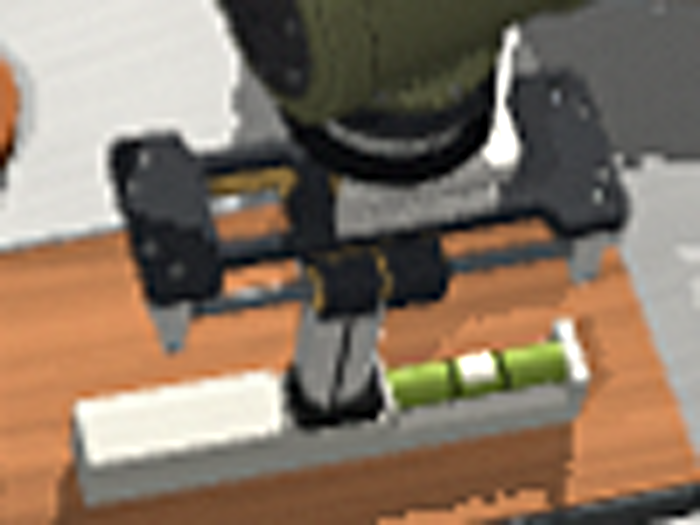

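View pics/fs.png

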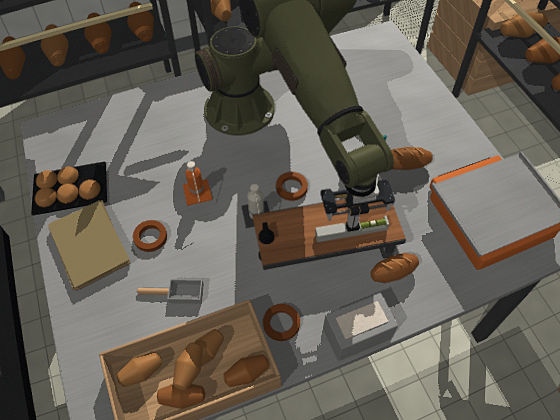

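The fingers press the pad with about 6.9 N, which is about 3.6 mm down by the spring law. The bubble is between the lines at (373,223), the level is flat and the nozzle is up. The other items are where they were. Handing in.

```bash
python3 - <<'E'
from h import *
print(manip.sign_off());s=manip.read_state();print(s["clock"],s["wrist_force"],s["eef_pos"])
E
```

```text
the job is handed in; nothing more can be done
None
the job is handed in; nothing more can be done
```

The job is handed in at about 28.8 s, with the closed fingers still pressing the level's thumb pad. `sign_off` gave no verdict, so what follows rests on my own checks.

- **Spray:** I pressed the white can's nozzle cap to its stop (force rose from 2.4 to 9.2 N) and let it spring back up. A picture afterwards showed the cap up.
- **Levelling:** I gripped the knob bar (gap about 14 mm) and turned it about 84° clockwise in total, in steps. I then let go and lifted clear of the knob. The bubble was about 0.5 mm from the middle, with the level untouched.
- **Final press:** The last readings show about 6.9 N upward on the wrist, so the pad is about 3.6 mm down by its spring law. The bubble is still about +0.6 mm, between the lines, and the level looks flat on the shelf. I checked only the scene view here, because the arm hid the vial from the top camera.
- **Bystanders:** The bread and scoop look unmoved in the last scene picture. The jar and one loaf are partly or wholly behind the arm there. The jar looked in place in the previous picture, before the last moves.

**Disagreements:**
- **Fingertip distance:** The stated 22 mm did not hold. Contact with the cap and the pictures both put the tips about 3 mm above the reported TCP height, so I used that.
- **Position fits:** My knob fit was about 2 mm too far in x, and I took that off the pad fit too. The two cameras also differed by about 2–3 mm on the pad.
- **Side force:** About 2 N of sideways force remained on the wrist at the end.

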